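# Stand the gouge edge-up in the sprung honing stand

## Task

Set the gouge up for honing: press the stand's sprung bail open until its latch snaps and holds it, then pick the gouge up by its blade, slacken your grip so that the heavy handle swings down and it hangs handle-down, and stand it on its butt between the stand's cheeks. Then press the latch tab so that the bail springs shut on the handle and holds the gouge upright, and leave it there on its own. Do not disturb the mallet, the caliper or the sanding block.

Things in the scene. Friction and masses are not known exactly. Their poses are not given: they have to be found in the camera images.
- honing_stand: wooden honing stand fixed to the table, 245 x 117 x 165 mm. Origin on the table under the front face of its upright back board; x points from the front (gouge's place) to the back (thumb plate, latch). Base plate 14 mm thick, x -75 to 150, y +-50. A U-shaped steel bail is hinged on the line x = 0, z = 108: crossbar in front of the channel, tail with thumb plate behind
- crossbar (a point): middle of the bail's crossbar (leather sleeve of radius 6 mm, bail 84 mm wide between its arms' centres). In the stand's frame, open and latched: x -63, z 85 mm, leaving 57 mm from back board to sleeve; shut on the handle: x -31, z 49 mm
- seat (a point): point on the base plate, 14 mm above the table and 12.5 mm in front of the back board, where the centre of the gouge's butt belongs. It is in the channel between two cheeks 38 mm apart (y +-19), which reach from x -20 to 22 in the stand's frame and stand 120 mm high; back board 102 mm high; channel open at top and front. Axes as the stand's
- thumb_plate (a point): centre of the top of the steel thumb plate (34 mm along the tail, 36 wide) on the bail's tail, 74 mm from the hinge line. Bail shut: 64 mm behind the hinge line, 145 mm above the table; latched open: 70 mm behind, 85 mm above the table; at the press-down end (0.95 rad) 77 mm above it. Press straight down (6 to 12 N) to wind the spring and open the bail
- bail (a joint): angle of the bail, rad: 0 shut and empty, about 0.1 shut on the gouge's handle, about 0.84 held open by the latch, 1.05 end stop. A torsion spring always drives it towards 0. Press it to about 0.95 so that the latch snaps over the catch bar at the tail's end, then let go
- latch (a joint): angle of the latch hook, rad: 0 upright, where its light spring holds it, growing as the hook leans back; the tail pushes it aside on its way down. Leaning back about 0.25 it lets the bail go
- latch_tab (a point): middle of the rear half of the flat thumb tab behind the latch hook (28 mm wide, reaching from x 116 to 170 in the stand's frame), 156 mm behind the hinge line, 82 mm above the table. Pressed straight down some 17 mm (5 to 10 N) it leans the hook back and frees the bail; the bail's tail then flies up some 50 mm in front of the tab
- gouge: straight gouge lying on the table, 225 mm long, 0.2 kg (+-15 %); origin on its underside half-way along; its y axis points from blade to handle. Wooden handle 104 mm long (y 8 to 112), 24 wide, 25 high, with a flat butt; steel blade (y -112 to 8) 12 wide, its sides 6 to 14 mm above the table. Balance point in the handle at y about 40. It can stand alone on its butt
- gouge_mid (a point): point on the gouge's long axis half-way along it, 11.5 mm above the table as it lies; axes as the gouge's
- blade_grip (a point): point on the axis of the blade, 85 mm from the gouge's middle, 27 mm from the edge and 197 mm from the butt: where to pinch it across its 12 mm width; 10 mm above the table as it lies. Pinched here with some 40 N the gouge stays level when lifted; with 7 to 16 N the handle swings down and comes to rest nearly plumb (within 0.25 rad); with 4 N it slips some 20 mm
- butt (a point): centre of the flat end of the handle
- small_mallet: wooden mallet, 187 x 72 x 38 mm, lying at the left of the work; leave it
- caliper: steel caliper, 170 x 58 x 10 mm, lying behind the work; leave it
- sanding_block: brown hardwood block, 58 x 88 x 34 mm, at the front of the work; leave it

How it is judged:
By the outcome, as a careful person would: the job done as asked, in the order asked, and still so for the second after the job is handed in, with the robot touching nothing.
It also fails if it takes over 67 s, if anything falls off the work surface, if the arm or the gripper's body presses on something with over 40 N, if the wrist force passes 120 N, or if a joint passes its speed limit or range.

## Robot

A 6-joint arm with a two-finger parallel gripper is mounted at the origin on a cart in front of the work surface, level with it; the furniture and walls round the work are solid. World frame = base frame: x ahead of the robot, y to its left, z up, the work surface at z = 0. Lengths are in m, angles in rad, forces in N, time in s.
With the tool pointing down it reaches from about 0.275 to 0.725 m from the base axis. Payload 15.9 kg.
Tool frame: the origin (TCP) lies midway between the tips of the shut fingers; the grasp point (between the pads) lies 19 mm behind it; x points along the fingers, y is the direction in which the jaws open and shut, and the axes are right-handed (so a half turn about x gives the same grasp; the last joint's range is limited). The gripper opens to 85 mm and grips with 20 to 120 N. Pads are 22 mm wide; open, the fingers measure 114 mm over their backs; the gripper's body (76 mm by 85 mm) begins 54 mm behind the grasp point. The pads swing forward as they close: fully open they stand 13 mm farther back than shut.
Start: joints at [-1.169, 0.213, -0.034, 1.323, 0, 1.571], TCP at [0.196, -0.46, 0.193] pointing down, gripper open.
Joint ranges: [-2.98, 2.98], [-0.74, 1.72], [-1.14, 1.35], [-2.1, 2.04], [-1.57, 1.44], [-3.14, 3.14]. Speed limits (rad/s): [1.89, 1.89, 2.39, 2.57, 3.14, 3.14].

## Interface

Orientations are given as a unit quaternion [x, y, z, w].
In Python, from plant import sensors, optics, job gives the robot as it stands. The module is installed in compiled form; this text tells all that it offers.
- The arm moves only by the tool arm_command, never from a script. Its argument "series" is a list of rows, each an object of numbers: "x", "y", "z": the shift along the tool's x, y, z in units of 30 mm (1.0 is 30 mm); "rx", "ry", "rz": the turn, a rotation vector about the tool's x, y, z in units of 6 degrees (1.0 is 6 degrees); "claw": the opening, from 0 (shut) to 1 (fully open). A call has exactly 8 rows; each row is the pose to reach, as a shift and turn from the pose commanded when the call began, along the tool's axes at that moment; what a row does not reach only later rows make up. A row lasts 1/8 s, in which the tool goes at most 62.5 mm and 10.7 degrees, less where a joint would pass 70% of its speed; a pose out of reach is approached as far as the arm can. A call with a gripper value outside its range is refused whole. The fingers move at their own pace and stop on an object; "force" is the grip in N (left out, the last holds). Time passes only in rows, so rows that repeat a pose let the fingers close, or fill a call up. It gives the time, the measured TCP pose, the force and the opening at its end, in the units of the state.
- sensors.state(): the state, without advancing time (a new reading comes with each control period).
- optics.snapshot(name): name is "scene" or "top" or "wrist"; returns the picture (420x560x3 uint8, red, green, blue); there is no depth.
- optics.get_calibration(name): a dict with "camera_matrix" (3x3 intrinsics, pixels), "dist_coeffs" ([k1, k2, p1, p2, k3] as OpenCV has them; the pictures are not rectified), "extrinsics" (4x4, takes a point from camera to world coordinates). Camera axes: x right, y up, looking along -z (the intrinsics and any distortion apply to the point x, -y, -z); pixel columns grow to the right and rows downward; lengths in m; the calibration is good to about 2 mm. A picture is of the moment at which its call begins: read the wrist's pose just before it. get_calibration takes no time and is no camera call; for the wrist camera it gives the pose at the moment of the call.
- job.finish_job(): hands the job in, once; it reports no verdict.
The state is a dict: "clock": time; "joint_pos": joint angles; "dq": joint speeds; "tau": joint torques, N m; "tool_pos": TCP position; "tool_rot": TCP orientation; "force": force on the tool from outside, world axes, zero at the start; "wrist_torque": the same for the moment, N m; "gripper_width": opening from 0.0 (shut) to 1.0 (fully open).
Only numpy, scipy, OpenCV 4.12 (cv2) and the standard library are available. Lean on these libraries where they do the work, as an engineer would, in place of code of your own. Each camera call takes 0.05 s, during which the arm holds its last target.

## Working session

There is one attempt and no reset: what is moved stays moved. The work goes in short steps, Python scripts to look and compute and a tool call to move; the robot and the scene stay as the last step left them, time stands still between calls to the robot, and variables do not carry over. Pictures are saved under pics/ and viewed, and the job is handed in when it is done.

Besides the shell and the picture viewer there is one more tool, called after "Emit:" as name([rows], argument=value, ...), one row to a line, values as JSON. arm_command: Moves the arm, as the interface text tells. Its arguments: {"type":"object","properties":{"series":{"type":"array","items":{"type":"object","properties":{"x":{"type":"number"},"y":{"type":"number"},"z":{"type":"number"},"rx":{"type":"number"},"ry":{"type":"number"},"rz":{"type":"number"},"claw":{"type":"number"}}}},"force":{"type":"number"}},"required":["series"]}

```bash
mkdir -p pics
python3 - <<'E'
from plant import sensors, optics, job
import cv2
print(sensors.state())
for n in ["scene","top","wrist"]:
    c=optics.get_calibration(n); print(n,c)
    if n!="wrist":
        cv2.imwrite(f"pics/{n}0.png",optics.snapshot(n)[:,:,::-1])
E
```

```text
{'clock': 0.0, 'joint_pos': array([-1.16899865e+00,  2.13357429e-01, -3.50561521e-02,  1.32350282e+00,
       -6.88483114e-06,  1.57079788e+00]), 'dq': array([ 2.28839253e-03, -1.16505568e-03,  1.83658648e-04, -2.17951169e-04,
       -8.23260842e-05,  4.10585589e-04]), 'tau': array([ 1.90884442e-03, -6.86160278e+01,  4.87112474e+01,  1.75597484e-02,
        1.13542060e-04,  1.26478301e-05]), 'tool_pos': array([ 0.19538399, -0.45982648,  0.19201672]), 'tool_rot': array([-0.69280377, -0.14149027,  0.69296658, -0.14071516]), 'force': array([-0.59737061, -0.17565422, -0.0963817 ]), 'wrist_torque': array([0.03289408, 0.0654596 , 0.00917359]), 'gripper_width': 1.0005716358497978}
scene {'camera_matrix': array([[524.00309144,   0.        , 276.00294586],
       [  0.        , 524.00309144, 216.34046105],
       [  0.        ,   0.        ,   1.        ]]), 'dist_coeffs': array([-0.14494736,  0.        ,  0.        ,  0.        ,  0.        ]), 'extrinsics': array([[-0.86674568,  0.29762974, -0.40021052,  0.05853519],
       [-0.49817543, -0.55515292,  0.6660529 ,  0.94385662],
       [-0.02
[... 555 characters left out ...]
 1.59502444],
       [ 0.        ,  0.        ,  0.        ,  1.        ]])}
wrist {'camera_matrix': array([[297.29383294,   0.        , 278.02506626],
       [  0.        , 297.29383294, 213.16088296],
       [  0.        ,   0.        ,   1.        ]]), 'dist_coeffs': array([-0.02409606,  0.        ,  0.        ,  0.        ,  0.        ]), 'extrinsics': array([[ 3.90368326e-01,  8.86791262e-01,  2.47414286e-01,
         2.58692071e-01],
       [-9.20658769e-01,  3.76021344e-01,  1.04858860e-01,
        -4.32049150e-01],
       [-4.51312396e-05, -2.68717710e-01,  9.63218973e-01,
         3.73705415e-01],
       [ 0.00000000e+00,  0.00000000e+00,  0.00000000e+00,
         1.00000000e+00]])}
```

View pics/scene0.png

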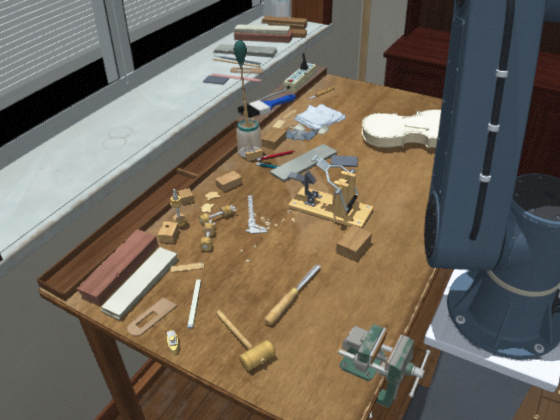

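View pics/top0.png

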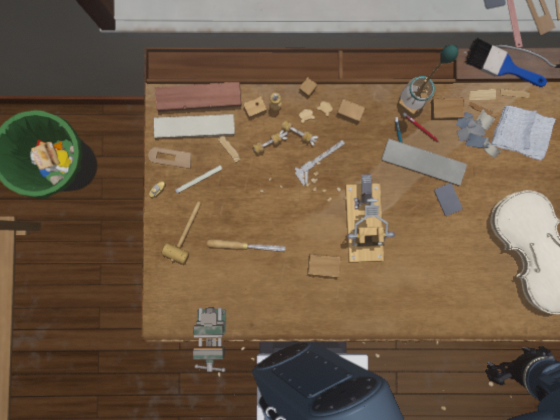

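```bash
cat > h.py <<'E'
import numpy as np, cv2
from scipy.spatial.transform import Rotation as R
from plant import sensors, optics, job
def ray(cal,uv):
    K,d,T=cal["camera_matrix"],cal["dist_coeffs"],cal["extrinsics"]
    p=cv2.undistortPoints(np.array(uv,float).reshape(-1,1,2),K,d).reshape(-1,2)
    v=np.c_[p[:,0],-p[:,1],-np.ones(len(p))]@T[:3,:3].T
    return T[:3,3],v
def plane(cal,uv,z):
    o,v=ray(cal,uv); t=(z-o[2])/v[:,2:3]; return o+v*t
def proj(cal,P):
    T=cal["extrinsics"]; q=(np.array(P,float).reshape(-1,3)-T[:3,3])@T[:3,:3]
    q=q*[1,-1,-1]
    return cv2.projectPoints(q.reshape(-1,1,3),np.zeros(3),np.zeros(3),cal["camera_matrix"],cal["dist_coeffs"])[0].reshape(-1,2)
def crop(im,x0,y0,x1,y1,s,fn):
    c=cv2.resize(im[y0:y1,x0:x1],None,fx=s,fy=s,interpolation=cv2.INTER_CUBIC); cv2.imwrite(fn,c)
E
python3 - <<'E'
import cv2
from h import crop
t=cv2.imread("pics/top0.png"); s=cv2.imread("pics/scene0.png")
crop(t,325,165,405,275,5,"pics/t_st.png"); crop(t,200,230,300,260,8,"pics/t_g.png")
crop(s,275,140,385,240,6,"pics/s_st.png")
E
```

```text
(no output)
```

View pics/t_st.png

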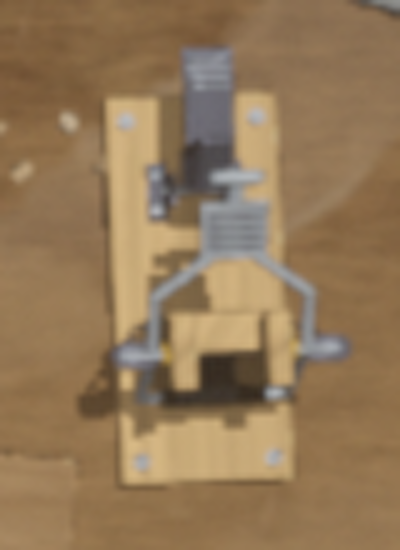

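View pics/t_g.png

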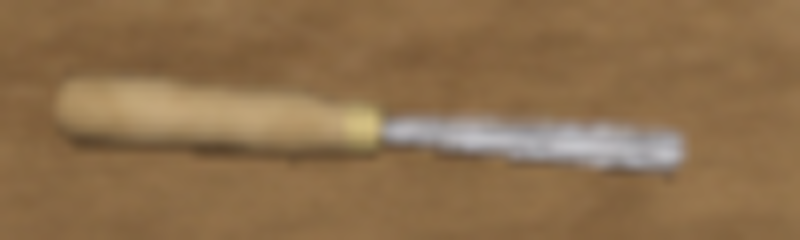

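View pics/s_st.png

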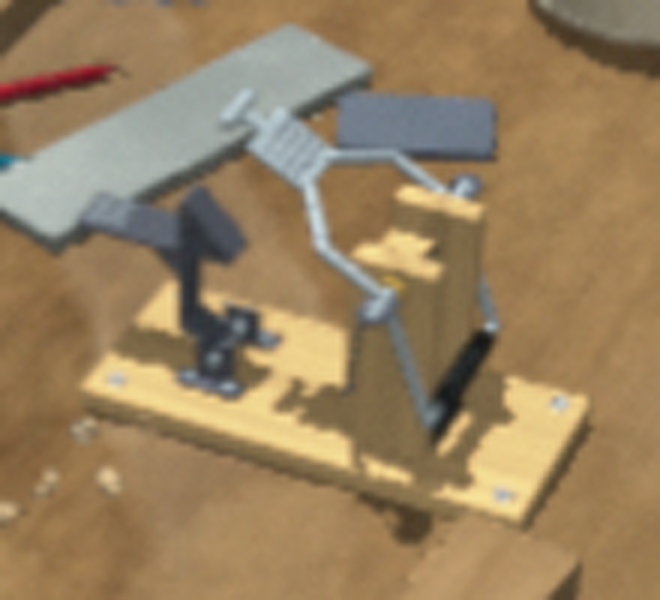

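Run:
```python
from h import *
cal=optics.get_calibration("top"); sc=optics.get_calibration("scene")
def up(pts,s,x0,y0): return (np.array(pts,float)+.5)/s-.5+[x0,y0]
c=plane(cal,up([(106,96),(277,95),(293,483),(121,486)],5,325,165),0.014)
print(c)
c2=plane(sc,up([(590,400),(525,523),(82,388),(170,283)],6,275,140),[0.014]) # front-right etc
print("scene",c2)
print(np.linalg.norm(c-np.roll(c,-1,0),axis=1))
g=plane(cal,up([(57,110),(683,151)],8,200,230),0.0115); print(g, np.linalg.norm(g[0]-g[1]))
b=np.array([[360,128],[375,134]])
```

```text
[[ 0.64381179 -0.10105324  0.014     ]
 [ 0.64415059 -0.20072941  0.014     ]
 [ 0.4188732  -0.20712977  0.014     ]
 [ 0.4173652  -0.10765922  0.014     ]]
scene [[ 0.42300708 -0.2014321   0.014     ]
 [ 0.41532453 -0.1026502   0.014     ]
 [ 0.64070956 -0.09538349  0.014     ]
 [ 0.64329747 -0.19126215  0.014     ]]
[0.09967674 0.22536829 0.09948199 0.22654292]
[[0.47192696 0.30335625 0.0115    ]
 [0.45634206 0.07689129 0.0115    ]] 0.22700059171999357
```

```bash
cat >> h.py <<'E'
def rel(target_p, target_R=None, P=None, Rm=None):
    """rows units from current commanded pose (P,Rm) -> shift, turn"""
    s=sensors.state()
    if P is None: P=s["tool_pos"]
    if Rm is None: Rm=R.from_quat(s["tool_rot"])
    d=Rm.inv().apply(np.array(target_p)-P)/0.03
    t=np.zeros(3) if target_R is None else (Rm.inv()*target_R).as_rotvec()/np.radians(6)
    return np.round(d,3),np.round(t,3)
def down(yaw):
    """tool x down, tool y at world angle yaw"""
    y=np.array([np.cos(yaw),np.sin(yaw),0]);x=np.array([0,0,-1.]);z=np.cross(x,y)
    return R.from_matrix(np.c_[x,y,z])
E
python3 - <<'E'
from h import *
s=sensors.state(); M=R.from_quat(s["tool_rot"]).as_matrix(); print(M)
y=M[:,1]; print(np.degrees(np.arctan2(y[1],y[0])))
for yaw in (0.03,0.03+np.pi,): print(rel([0.557,-0.151,0.2],down(yaw)))
E
```

```text
[[-3.74620468e-04  3.91069668e-01 -9.20361002e-01]
 [ 8.90008340e-04 -9.20360572e-01 -3.91069848e-01]
 [-9.99999534e-01 -9.65631738e-04 -3.26935772e-06]]
-66.97891498842054
(array([ -0.259,  -4.762, -15.119]), array([-1.145e+01, -6.000e-03,  8.000e-03]))
(array([ -0.259,  -4.762, -15.119]), array([1.855e+01, 9.000e-03, 6.000e-03]))
```

Emit:
arm_command([
  {"x":-0.1,"y":-0.6,"z":-1.9,"rx":-1.43,"claw":0},
  {"x":-0.2,"y":-1.2,"z":-3.8,"rx":-2.86,"claw":0},
  {"x":-0.3,"y":-1.8,"z":-5.7,"rx":-4.3,"claw":0},
  {"x":-0.4,"y":-2.4,"z":-7.55,"rx":-5.7,"claw":0},
  {"x":-0.5,"y":-3.0,"z":-9.45,"rx":-7.15,"claw":0},
  {"x":-0.6,"y":-3.6,"z":-11.3,"rx":-8.6,"claw":0},
  {"x":-0.6,"y":-4.2,"z":-13.2,"rx":-10,"claw":0},
  {"x":-0.6,"y":-4.76,"z":-15.1,"rx":-11.45,"claw":0},
])

```text
$.series[0]: bad value
```

Run:
```python
from h import *
import pickle
cal=optics.get_calibration("wrist"); im=optics.snapshot("wrist")
pickle.dump(cal,open("calw1.pkl","wb"))
cv2.imwrite("pics/w1.png",im[:,:,::-1]); cv2.imwrite("pics/s1.png",optics.snapshot("scene")[:,:,::-1])
s=sensors.state(); print(s["tool_pos"],s["joint_pos"],s["dq"])
```

```text
[ 0.19545123 -0.45997351  0.19221708] [-1.16899674e+00  2.13176265e-01 -3.47793764e-02  1.32348943e+00
  2.79212134e-06  1.57079215e+00] [-0.00029961 -0.00115557  0.00357592  0.00025441 -0.00203193 -0.00019233]
```

View pics/w1.png

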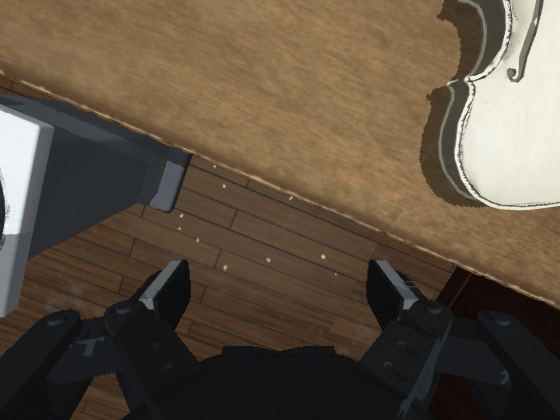

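View pics/s1.png

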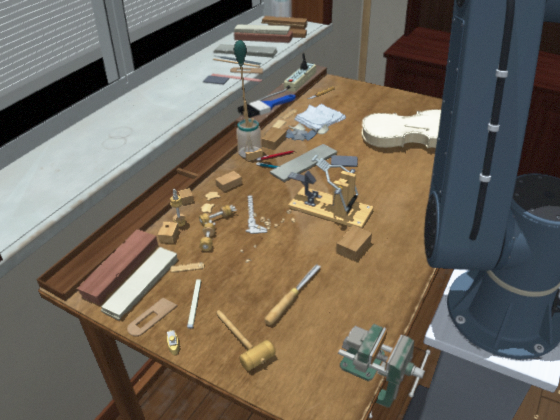

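Emit:
arm_command([
  {"x":-0.1,"y":-0.6,"z":-1.9,"rx":-1.43,"ry":0,"rz":0,"claw":0},
  {"x":-0.2,"y":-1.2,"z":-3.8,"rx":-2.86,"ry":0,"rz":0,"claw":0},
  {"x":-0.3,"y":-1.8,"z":-5.7,"rx":-4.3,"ry":0,"rz":0,"claw":0},
  {"x":-0.4,"y":-2.4,"z":-7.55,"rx":-5.7,"ry":0,"rz":0,"claw":0},
  {"x":-0.5,"y":-3.0,"z":-9.45,"rx":-7.15,"ry":0,"rz":0,"claw":0},
  {"x":-0.6,"y":-3.6,"z":-11.3,"rx":-8.6,"ry":0,"rz":0,"claw":0},
  {"x":-0.6,"y":-4.2,"z":-13.2,"rx":-10,"ry":0,"rz":0,"claw":0},
  {"x":-0.6,"y":-4.76,"z":-15.1,"rx":-11.45,"ry":0,"rz":0,"claw":0},
])

```text
clock: 1.2
tool_pos: [0.5579, -0.15, 0.2105]
tool_rot: [0.491, 0.509, -0.491, 0.509]
force: [0.9, -0.4, 1.1]
gripper_width: 0.005
```

Run:
```python
from h import *
import pickle
cal=optics.get_calibration("wrist"); im=optics.snapshot("wrist")
pickle.dump(cal,open("calw1.pkl","wb"))
cv2.imwrite("pics/w2.png",im[:,:,::-1]); cv2.imwrite("pics/s2.png",optics.snapshot("scene")[:,:,::-1])
s=sensors.state(); print(s["tool_pos"],s["joint_pos"],np.abs(s["dq"]).max())
```

```text
[ 0.55950982 -0.14780157  0.2092263 ] [-2.58846139e-01  3.81009593e-01  2.35656855e-01  1.42644276e+00
  9.52019400e-04  1.27305588e+00] 0.07535863591000747
```

View pics/w2.png

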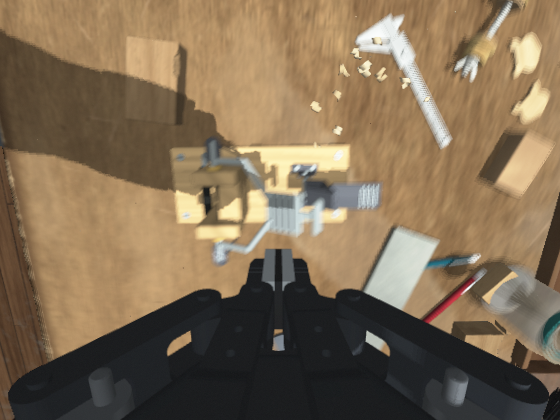

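View pics/s2.png

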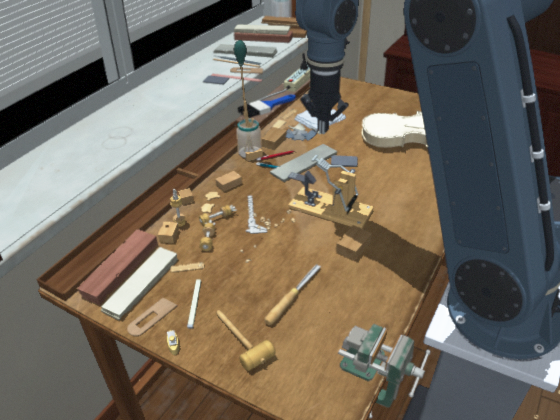

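Run:
```python
from h import *
t=cv2.imread("pics/w2.png"); crop(t,160,125,395,275,3.4,"pics/w2c.png")
import pickle
cal=pickle.load(open("calw1.pkl","rb")); print(cal["extrinsics"])
# predicted from estimate
o=np.array([0.493,-0.153]);yaw=0.03
c,s=np.cos(yaw),np.sin(yaw)
for p in [(-75,50,14),(-75,-50,14),(150,-50,14),(150,50,14),(64,0,145),(156,0,82)]:
    q=o+np.array([c*p[0]-s*p[1],s*p[0]+c*p[1]])/1000
    print(p,proj(cal,[q[0],q[1],p[2]/1000]), (proj(cal,[q[0],q[1],p[2]/1000])-[160,125])*3.4)
```

```text
[[ 9.99408516e-01 -3.30152259e-02 -9.62358121e-03  5.56080271e-01]
 [ 3.43872824e-02  9.62394538e-01  2.69470347e-01 -8.05876813e-02]
 [ 3.65057629e-04 -2.69641888e-01  9.62960601e-01  3.92123444e-01]
 [ 0.00000000e+00  0.00000000e+00  0.00000000e+00  1.00000000e+00]]
(-75, 50, 14) [[165.52882376 146.8337605 ]] [[18.79800079 74.2347857 ]]
(-75, -50, 14) [[172.68182715 223.24457906]] [[ 43.11821232 334.03156879]]
(150, -50, 14) [[340.98087256 223.9516112 ]] [[615.33496669 336.43547807]]
(150, 50, 14) [[345.83432566 147.49160912]] [[631.83670723  76.47147101]]
(64, 0, 145) [[276.14642557 214.59113632]] [[394.89784695 304.6098635 ]]
(156, 0, 82) [[362.38260923 198.80978271]] [[688.10087137 250.95326121]]
```

View pics/w2c.png

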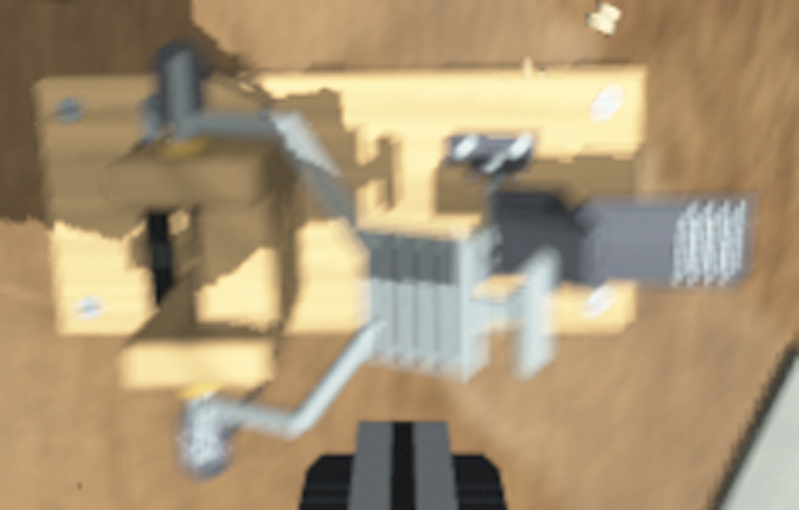

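Run:
```python
from h import *
cal=optics.get_calibration("wrist"); im=optics.snapshot("wrist")[:,:,::-1].copy()
s=sensors.state(); print(s["tool_pos"],s["clock"],np.abs(s["dq"]).max()); print(R.from_quat(s["tool_rot"]).as_matrix())
crop(im,160,125,395,275,3.4,"pics/w3c.png")
import pickle; pickle.dump(cal,open("calw1.pkl","wb"))
up=lambda pts:(np.array(pts,float)+.5)/3.4-.5+[160,125]
c=plane(cal,up([(36,80),(58,333),(633,333),(647,66)]),0.014);print(c)
print(plane(cal,up([(425,305),(712,243)]),[[0.145],[0.082]]))
```

```text
[ 0.55786956 -0.14955826  0.20946771] 1.35 0.05500518873597564
[[-1.24703591e-03  9.99415909e-01  3.41509198e-02]
 [ 5.51283523e-04  3.41516282e-02 -9.99416511e-01]
 [-9.99999070e-01 -1.22748144e-03 -5.93549830e-04]]
[[ 0.42408572 -0.10475012  0.014     ]
 [ 0.42713606 -0.20178681  0.014     ]
 [ 0.65205741 -0.19316234  0.014     ]
 [ 0.64715434 -0.09137154  0.014     ]]
[[ 0.56587375 -0.14798256  0.145     ]
 [ 0.65687401 -0.14216029  0.082     ]]
```

View pics/w3c.png

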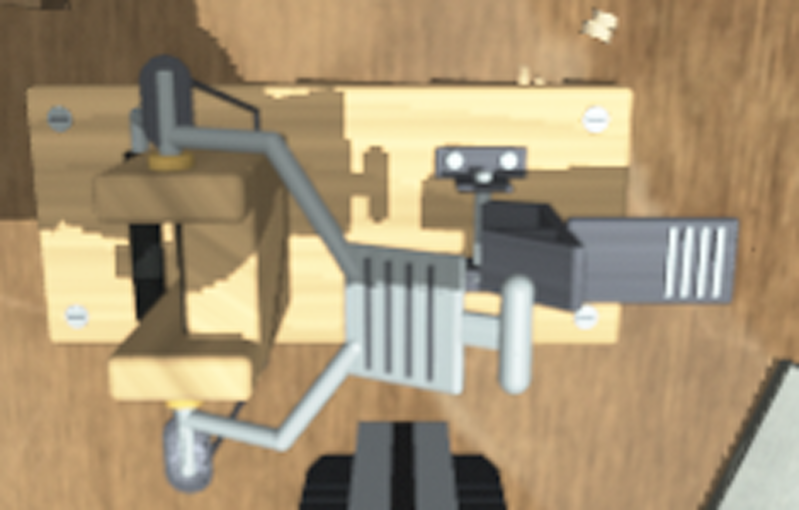

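Run:
```python
from h import *
import pickle; cal=pickle.load(open("calw1.pkl","rb"))
up=lambda pts:(np.array(pts,float)+.5)/3.4-.5+[160,125]
c=plane(cal,up([(27,88),(51,343),(617,342),(632,88)]),0.014);print(c)
a=(c[2]+c[3])/2; b=(c[0]+c[1])/2; d=a-b; print("yaw",np.arctan2(d[1],d[0]),np.linalg.norm(d),"y width",np.linalg.norm(c[0]-c[1]),np.linalg.norm(c[3]-c[2]))
print("origin", c.mean(0)-d/np.linalg.norm(d)*.0375)
print(plane(cal,up([(408,318),(735,262)]),[[0.145],[0.082]]))
print("cheek tops mid z.12",plane(cal,up([(170,195),(181,378),(104,195),(250,195),(112,378),(250,378)]),0.12))
```

```text
[[ 0.42060136 -0.10775305  0.014     ]
 [ 0.4241489  -0.20602077  0.014     ]
 [ 0.64614416 -0.19708385  0.014     ]
 [ 0.64244019 -0.09944933  0.014     ]]
yaw 0.03882526151772565 0.22208441543781382 y width 0.09833173619628177 0.09770475553232252
origin [ 0.49586191 -0.15403233  0.014     ]
[[ 0.56171392 -0.15157263  0.145     ]
 [ 0.66487091 -0.1479625   0.082     ]]
cheek tops mid z.12 [[ 0.49635745 -0.12674235  0.12      ]
 [ 0.49825953 -0.17926117  0.12      ]
 [ 0.47843011 -0.12740302  0.12      ]
 [ 0.51803595 -0.12593536  0.12      ]
 [ 0.47855775 -0.18003475  0.12      ]
 [ 0.5179166  -0.17849464  0.12      ]]
```

Emit:
arm_command([
  {"x":0.9,"y":0.13,"z":0.05,"rx":0,"ry":0,"rz":0,"claw":0},
  {"x":1.8,"y":0.13,"z":0.05,"rx":0,"ry":0,"rz":0,"claw":0},
  {"x":2.4,"y":0.13,"z":0.05,"rx":0,"ry":0,"rz":0,"claw":0},
  {"x":3.0,"y":0.15,"z":0.05,"rx":0,"ry":0,"rz":0,"claw":0},
  {"x":3.5,"y":0.18,"z":0.05,"rx":0,"ry":0,"rz":0,"claw":0},
  {"x":4.0,"y":0.2,"z":0.05,"rx":0,"ry":0,"rz":0,"claw":0},
  {"x":4.35,"y":0.2,"z":0.05,"rx":0,"ry":0,"rz":0,"claw":0},
  {"x":4.45,"y":0.2,"z":0.05,"rx":0,"ry":0,"rz":0,"claw":0},
])

```text
clock: 2.35
tool_pos: [0.5633, -0.1536, 0.0773]
tool_rot: [0.493, 0.507, -0.492, 0.508]
force: [2.8, -0.5, 7.5]
gripper_width: 0.0
```

Run:
```python
from h import *
cv2.imwrite("pics/s4.png",optics.snapshot("scene")[:,:,::-1])
im=cv2.imread("pics/s4.png");crop(im,275,100,385,240,5,"pics/s4c.png")
cv2.imwrite("pics/w4.png",optics.snapshot("wrist")[:,:,::-1])
s=sensors.state(); print(s["tool_pos"],s["force"],s["clock"])
```

```text
[ 0.5632708  -0.15358524  0.07751853] [1.3220474  1.00128094 7.28942363] 2.45
```

View pics/s4c.png

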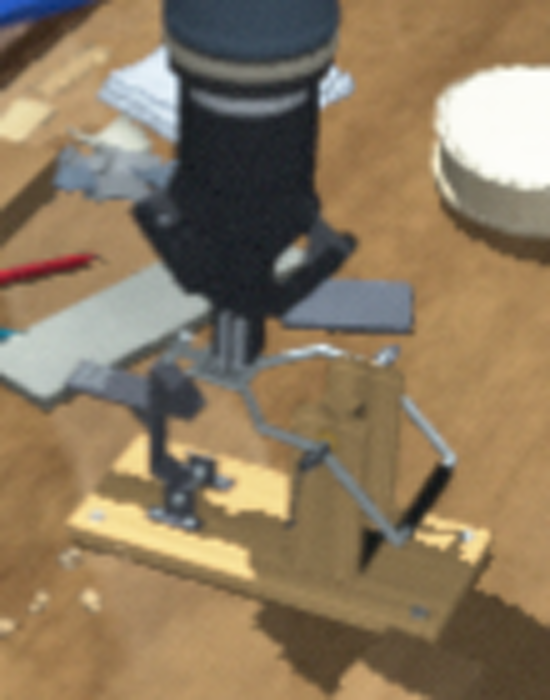

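View pics/w4.png

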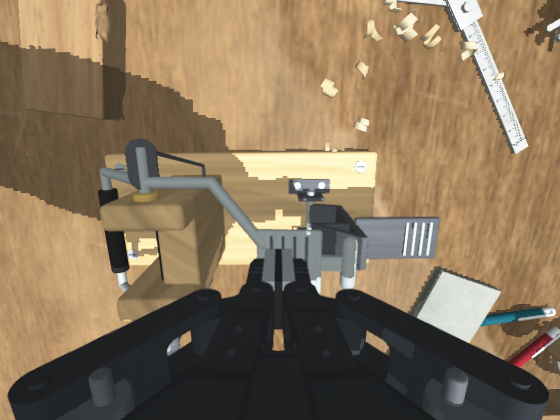

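Emit:
arm_command([
  {"x":0.1,"y":0,"z":-0.05,"rx":0,"ry":0,"rz":0,"claw":0},
  {"x":0.12,"y":0,"z":-0.05,"rx":0,"ry":0,"rz":0,"claw":0},
  {"x":0.12,"y":0,"z":-0.05,"rx":0,"ry":0,"rz":0,"claw":0},
  {"x":-0.1,"y":0,"z":-0.05,"rx":0,"ry":0,"rz":0,"claw":0},
  {"x":-0.3,"y":0,"z":-0.05,"rx":0,"ry":0,"rz":0,"claw":0},
  {"x":-0.5,"y":0,"z":-0.05,"rx":0,"ry":0,"rz":0,"claw":0},
  {"x":-0.6,"y":0,"z":-0.05,"rx":0,"ry":0,"rz":0,"claw":0},
  {"x":-0.6,"y":0,"z":-0.05,"rx":0,"ry":0,"rz":0,"claw":0},
])

```text
clock: 3.45
tool_pos: [0.5618, -0.152, 0.0953]
tool_rot: [0.493, 0.507, -0.493, 0.507]
force: [-4.2, -0.9, 4.1]
gripper_width: 0.005
```

Run:
```python
from h import *
cv2.imwrite("pics/s5.png",optics.snapshot("scene")[:,:,::-1])
im=cv2.imread("pics/s5.png");crop(im,275,140,385,240,6,"pics/s5c.png")
s=sensors.state(); print(s["tool_pos"],s["force"],s["clock"])
```

```text
[ 0.56192337 -0.15197778  0.09524243] [-4.19209064 -1.18521684  4.77266851] 3.5
```

View pics/s5c.png

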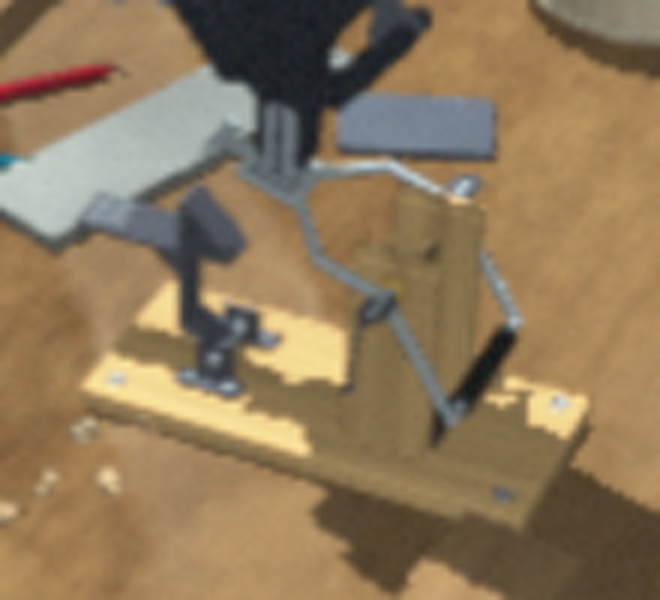

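Run:
```python
from h import *
sc=optics.get_calibration("scene")
o=np.array([0.4955,-0.1535]);yaw=0.036
c,s=np.cos(yaw),np.sin(yaw)
def W(x,y,z): return [o[0]+(c*x-s*y)/1000,o[1]+(s*x+c*y)/1000,z/1000]
for th in (0,.3,.5,.6,.7,.84,.95):
    a=np.radians(62.3)+.1-th
    x,z=-67*np.cos(a),108-67*np.sin(a)
    b=np.radians(30)-th
    px,pz=74*np.cos(b),108+74*np.sin(b)
    P=proj(sc,[W(x,0,z),W(px,0,pz)])
    print(th,np.round(x),np.round(z),np.round(px),np.round(pz),"s4c",np.round((P-[275,100])*5),"s5c",np.round((P-[275,140])*6))
```

```text
0 -25.0 46.0 64.0 145.0 s4c [[384. 507.]
 [243. 319.]] s5c [[461. 369.]
 [292. 143.]]
0.3 -42.0 56.0 72.0 124.0 s4c [[414. 501.]
 [229. 347.]] s5c [[497. 361.]
 [275. 176.]]
0.5 -52.0 65.0 74.0 110.0 s4c [[432. 492.]
 [225. 368.]] s5c [[518. 350.]
 [270. 202.]]
0.6 -56.0 71.0 74.0 102.0 s4c [[439. 486.]
 [225. 379.]] s5c [[527. 343.]
 [270. 215.]]
0.7 -59.0 77.0 73.0 95.0 s4c [[446. 479.]
 [226. 390.]] s5c [[535. 335.]
 [271. 229.]]
0.84 -63.0 85.0 70.0 85.0 s4c [[454. 468.]
 [230. 406.]] s5c [[545. 322.]
 [276. 248.]]
0.95 -65.0 92.0 67.0 77.0 s4c [[459. 459.]
 [234. 419.]] s5c [[551. 311.]
 [281. 262.]]
```

Run:
```python
from h import *
sc=optics.get_calibration("scene");
print((proj(sc,[[0.5633,-.1536,.0775]])-[275,100])*5,(proj(sc,[[0.5619,-.152,.0952]])-[275,140])*6)
s=sensors.state(); print(s["tool_pos"],s["joint_pos"],s["force"],s["wrist_torque"])
im=cv2.imread("pics/s5.png");crop(im,285,150,345,200,12,"pics/s5d.png")
im=cv2.imread("pics/s4.png");crop(im,285,150,345,200,12,"pics/s4d.png")
```

```text
[[235.44158157 415.96451476]] [[284.87646706 230.71743875]]
[ 0.56192337 -0.15197778  0.09524243] [-2.63857559e-01  4.15383425e-01 -2.30654957e-03  1.15342312e+00
 -4.64750272e-04  1.27809963e+00] [-4.19209064 -1.18521684  4.77266851] [-0.16356603  0.95143556  0.05359869]
```

View pics/s4d.png

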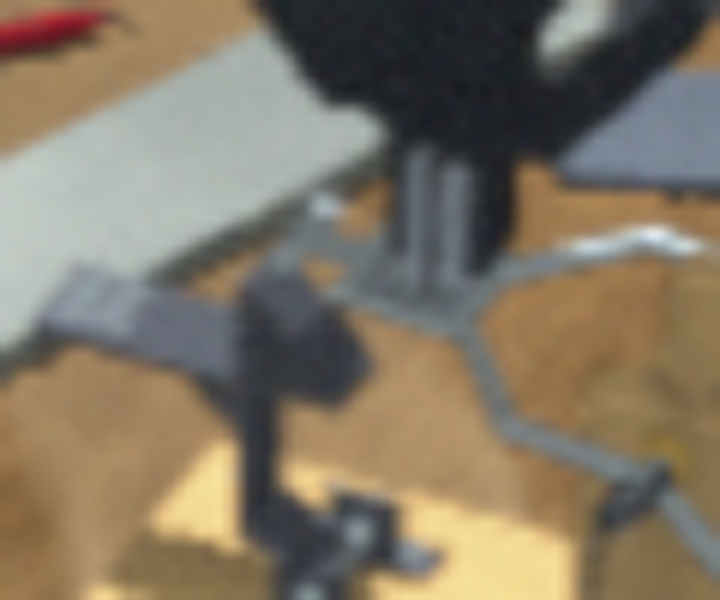

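Run:
```python
from h import *
s=sensors.state(); w=optics.get_calibration("wrist")
M=R.from_quat(s["tool_rot"]).as_matrix(); p=s["tool_pos"]
for d in (-.03,-.019,-.01,0,.01,.02): print(d,proj(w,p+M[:,0]*d+M[:,2]*np.array([[-.011],[0],[.011]])).round(1).tolist())
t=w["extrinsics"]; print(M.T@(t[:3,3]-p)); print(M.T@t[:3,:3])
im=cv2.imread("pics/w4.png"); crop(im,200,180,360,300,5,"pics/w4c.png")
print(optics.get_calibration("scene")["extrinsics"][:3,3])
```

```text
-0.03 [[276.9, 241.4], [276.9, 260.0], [277.0, 277.9]]
-0.019 [[277.0, 234.6], [277.0, 252.2], [277.0, 269.1]]
-0.01 [[277.0, 229.6], [277.0, 246.4], [277.1, 262.7]]
0 [[277.1, 224.5], [277.1, 240.6], [277.1, 256.2]]
0.01 [[277.1, 220.0], [277.1, 235.4], [277.2, 250.3]]
0.02 [[277.1, 215.9], [277.2, 230.6], [277.2, 245.0]]
[-0.18160256  0.00062659 -0.06938537]
[[-2.00346760e-04  2.69473711e-01 -9.63007725e-01]
 [ 9.99999672e-01  8.09847491e-04  1.85729710e-05]
 [ 7.84894318e-04 -9.63007406e-01 -2.69473785e-01]]
[0.05853519 0.94385662 0.93520831]
```

View pics/w4c.png

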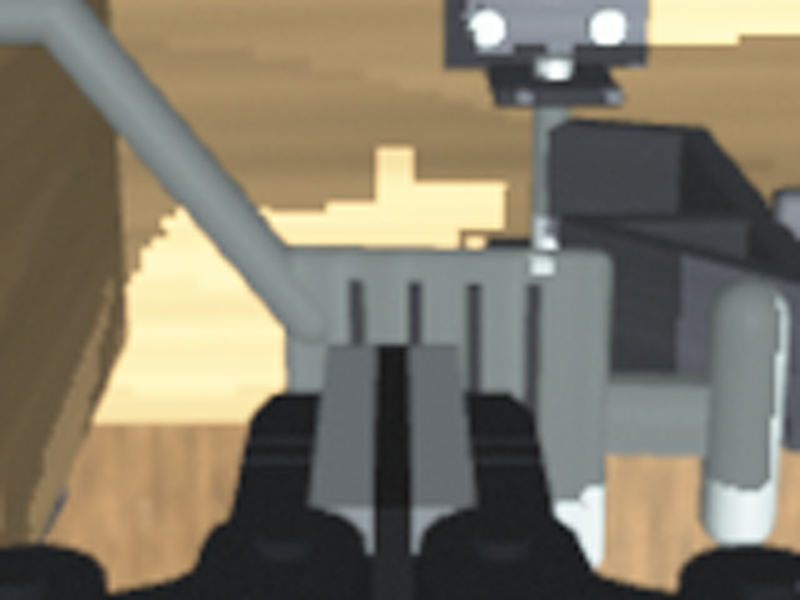

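Emit:
arm_command([
  {"x":0.3,"y":0.1,"z":-0.05,"rx":0,"ry":0,"rz":0,"claw":0},
  {"x":0.6,"y":0.1,"z":-0.05,"rx":0,"ry":0,"rz":0,"claw":0},
  {"x":0.8,"y":0.1,"z":-0.05,"rx":0,"ry":0,"rz":0,"claw":0},
  {"x":1.0,"y":0.1,"z":-0.05,"rx":0,"ry":0,"rz":0,"claw":0},
  {"x":1.15,"y":0.1,"z":-0.05,"rx":0,"ry":0,"rz":0,"claw":0},
  {"x":1.25,"y":0.1,"z":-0.05,"rx":0,"ry":0,"rz":0,"claw":0},
  {"x":1.3,"y":0.1,"z":-0.05,"rx":0,"ry":0,"rz":0,"claw":0},
  {"x":1.3,"y":0.1,"z":-0.05,"rx":0,"ry":0,"rz":0,"claw":0},
])

```text
clock: 4.5
tool_pos: [0.5661, -0.1507, 0.0571]
tool_rot: [0.493, 0.506, -0.493, 0.508]
force: [-3.7, -1.3, 14.4]
gripper_width: 0.0
```

Run:
```python
from h import *
cv2.imwrite("pics/s6.png",optics.snapshot("scene")[:,:,::-1])
im=cv2.imread("pics/s6.png");crop(im,275,130,385,240,6,"pics/s6c.png")
cv2.imwrite("pics/w6.png",optics.snapshot("wrist")[:,:,::-1])
s=sensors.state(); print(s["tool_pos"],s["force"],s["clock"],s["wrist_torque"])
```

```text
[ 0.56603652 -0.15065289  0.0570885 ] [-2.84411438 -1.42407845 13.68954338] 4.6 [-0.4296747   0.87087488  0.02487427]
```

View pics/s6c.png

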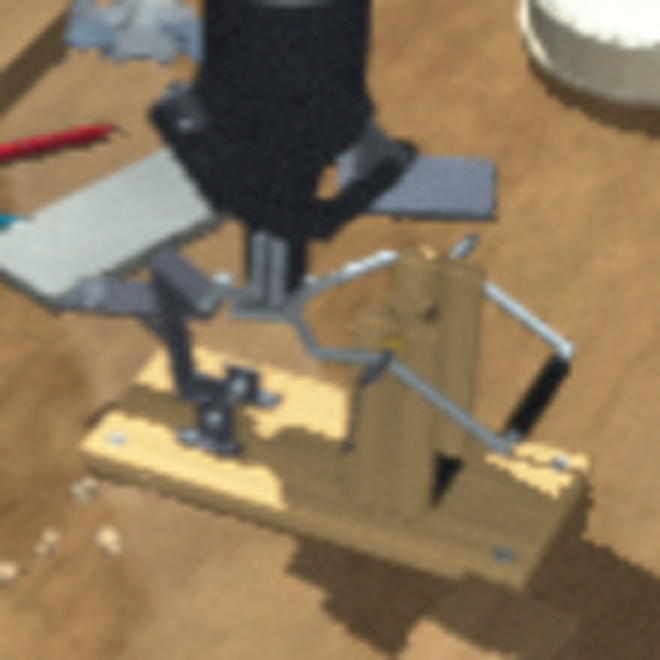

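View pics/w6.png

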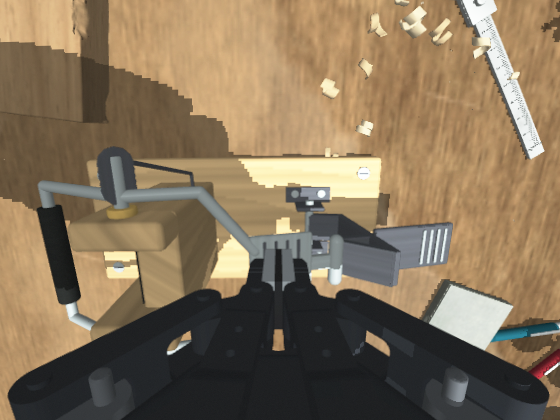

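Emit:
arm_command([
  {"x":0.2,"y":-0.05,"z":0,"rx":0,"ry":0,"rz":0,"claw":0},
  {"x":0.35,"y":-0.1,"z":0,"rx":0,"ry":0,"rz":0,"claw":0},
  {"x":0.5,"y":-0.1,"z":0,"rx":0,"ry":0,"rz":0,"claw":0},
  {"x":0.6,"y":-0.1,"z":0,"rx":0,"ry":0,"rz":0,"claw":0},
  {"x":0.65,"y":-0.1,"z":0,"rx":0,"ry":0,"rz":0,"claw":0},
  {"x":0.7,"y":-0.1,"z":0,"rx":0,"ry":0,"rz":0,"claw":0},
  {"x":0.7,"y":-0.1,"z":0,"rx":0,"ry":0,"rz":0,"claw":0},
  {"x":0.7,"y":-0.1,"z":0,"rx":0,"ry":0,"rz":0,"claw":0},
])

```text
clock: 5.6
tool_pos: [0.5634, -0.1505, 0.0359]
tool_rot: [0.493, 0.507, -0.492, 0.508]
force: [-0.4, -0.8, 10.8]
gripper_width: -0.002
```

Run:
```python
from h import *
cv2.imwrite("pics/s7.png",optics.snapshot("scene")[:,:,::-1])
im=cv2.imread("pics/s7.png");crop(im,275,140,385,240,6,"pics/s7c.png")
s=sensors.state(); print(s["tool_pos"],s["force"],s["clock"],s["wrist_torque"])
```

```text
[ 0.56335885 -0.15047155  0.03592553] [-1.23404616 -0.89498345 10.56765609] 5.65 [-0.04744127  0.21086097  0.03399702]
```

View pics/s7c.png

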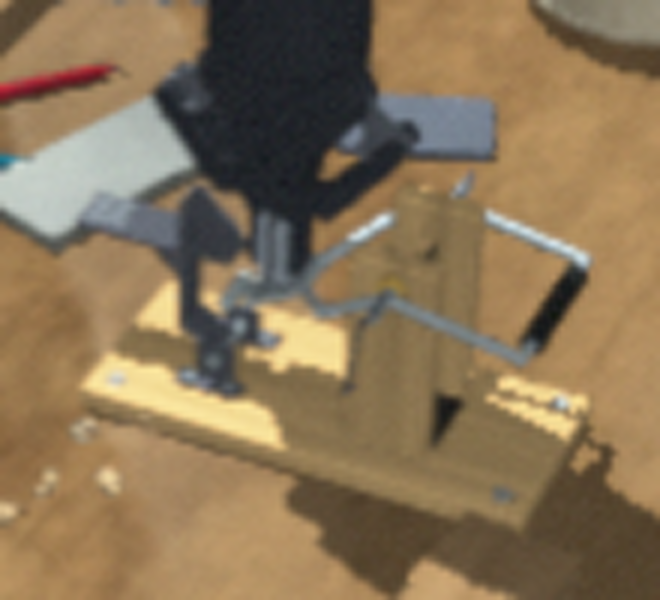

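Emit:
arm_command([
  {"x":-0.15,"y":0,"z":0,"rx":0,"ry":0,"rz":0,"claw":0},
  {"x":-0.3,"y":0,"z":0,"rx":0,"ry":0,"rz":0,"claw":0},
  {"x":-0.5,"y":0,"z":0,"rx":0,"ry":0,"rz":0,"claw":0},
  {"x":-1.0,"y":0,"z":0,"rx":0,"ry":0,"rz":0,"claw":0},
  {"x":-2.2,"y":0,"z":0,"rx":0,"ry":0,"rz":0,"claw":0},
  {"x":-3.6,"y":0,"z":0,"rx":0,"ry":0,"rz":0,"claw":0.5},
  {"x":-5,"y":0,"z":0,"rx":0,"ry":0,"rz":0,"claw":0.6},
  {"x":-5.5,"y":0,"z":0,"rx":0,"ry":0,"rz":0,"claw":0.6},
])

```text
clock: 6.65
tool_pos: [0.5632, -0.1503, 0.203]
tool_rot: [0.493, 0.506, -0.492, 0.508]
force: [0.5, -0.1, -1.6]
gripper_width: 0.598
```

Run:
```python
from h import *
cv2.imwrite("pics/s8.png",optics.snapshot("scene")[:,:,::-1])
im=cv2.imread("pics/s8.png");crop(im,275,140,385,240,6,"pics/s8c.png")
s=sensors.state(); print(s["tool_pos"],s["force"],s["clock"],s["joint_pos"])
# gouge from scene + top
import pickle
# refine gouge with initial pics: blade edge & butt in scene
crop(cv2.imread("pics/scene0.png"),255,255,335,335,8,"pics/s_g.png")
```

```text
[ 0.56337497 -0.15029138  0.20353551] [-0.8347686  -0.21591058  1.60550651] 6.7 [-2.60669849e-01  3.85357251e-01  2.27699300e-01  1.40940841e+00
 -4.72956047e-05  1.28039731e+00]
```

View pics/s8c.png

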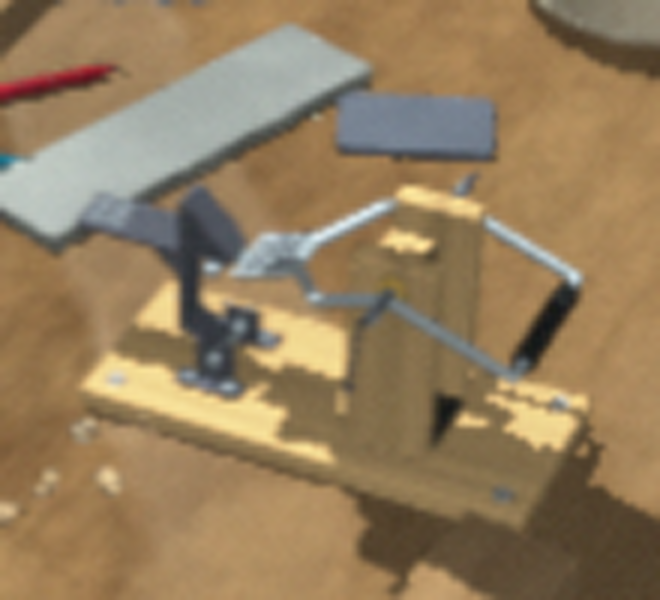

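View pics/s_g.png

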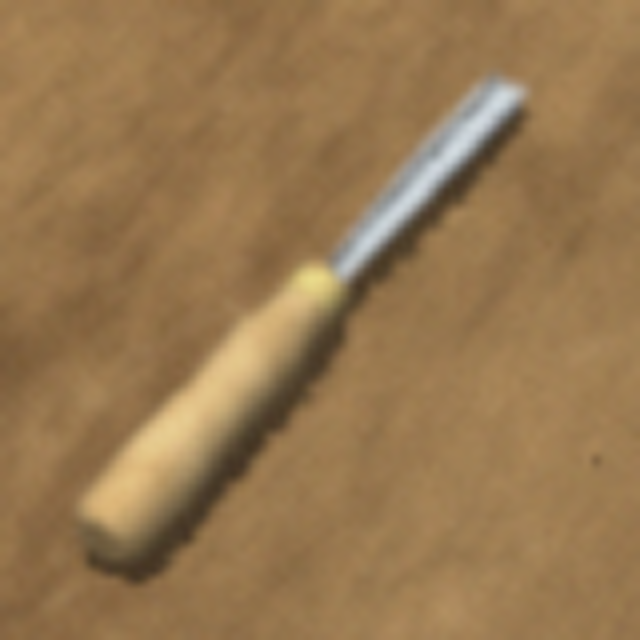

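Emit:
arm_command([
  {"x":0,"y":-0.5,"z":-1.4,"rx":0.1,"ry":0,"rz":0,"claw":0.6},
  {"x":0,"y":-1.1,"z":-2.9,"rx":0.3,"ry":0,"rz":0,"claw":0.6},
  {"x":0.3,"y":-1.7,"z":-4.5,"rx":0.5,"ry":0,"rz":0,"claw":0.6},
  {"x":0.7,"y":-2.3,"z":-6.1,"rx":0.7,"ry":0,"rz":0,"claw":0.6},
  {"x":1.2,"y":-2.9,"z":-7.7,"rx":0.9,"ry":0,"rz":0,"claw":0.6},
  {"x":1.6,"y":-3.22,"z":-8.6,"rx":0.98,"ry":0,"rz":0,"claw":0.6},
  {"x":1.78,"y":-3.22,"z":-8.6,"rx":0.98,"ry":0,"rz":0,"claw":0.6},
  {"x":1.78,"y":-3.22,"z":-8.6,"rx":0.98,"ry":0,"rz":0,"claw":0.6},
])

```text
clock: 7.7
tool_pos: [0.4578, 0.1046, 0.146]
tool_rot: [-0.517, -0.482, 0.518, -0.481]
force: [0.0, 0.4, 1.0]
gripper_width: 0.6
```

Run:
```python
from h import *
import pickle
cal=optics.get_calibration("wrist"); im=optics.snapshot("wrist")[:,:,::-1].copy()
pickle.dump(cal,open("calw9.pkl","wb")); cv2.imwrite("pics/w9.png",im)
s=sensors.state(); print(s["tool_pos"],s["force"],s["clock"],np.abs(s["dq"]).max())
M=R.from_quat(s["tool_rot"]).as_matrix();print(M)
```

```text
[0.45823633 0.10441155 0.14633672] [ 0.24831643 -0.35262345 -0.08935304] 7.75 0.012588500053159481
[[-6.34782690e-04  9.97328835e-01 -7.30396547e-02]
 [-3.42992329e-04 -7.30398823e-02 -9.97328962e-01]
 [-9.99999740e-01 -6.08035120e-04  3.88440593e-04]]
```

View pics/w9.png

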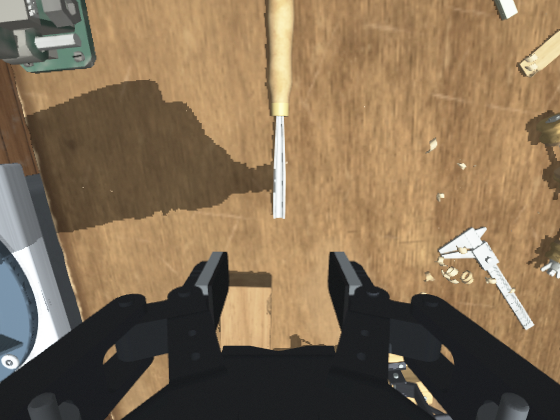

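Run:
```python
from h import *
import pickle
cal=pickle.load(open("calw9.pkl","rb")); im=cv2.imread("pics/w9.png")
crop(im,255,100,305,225,6,"pics/w9c.png")
```

```text
(no output)
```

View pics/w9c.png

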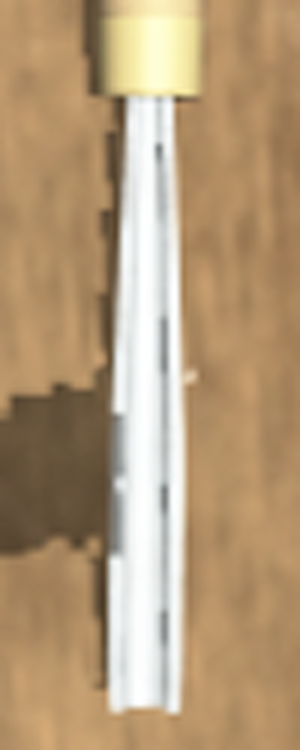

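Run:
```python
from h import *
import pickle
cal=pickle.load(open("calw9.pkl","rb"))
a=plane(cal,[[278.75,218.25]],.014)[0]; b=plane(cal,[[279.6,115.75]],.014)[0]; print(a,b,np.linalg.norm(a-b))
d=(b-a)/np.linalg.norm(b-a); print(d, np.arctan2(-d[0],d[1])); g=a+d*.027; print("grip",g)
print(rel([g[0],g[1],0.02],down(np.arctan2(-d[0],d[1]))))
```

```text
[0.45724095 0.08039541 0.014     ] [0.46588973 0.18758812 0.014     ] 0.10754105689246098
[0.08042297 0.99676083 0.        ] -0.08050991673652437
grip [0.45941237 0.10730795 0.014     ]
(array([ 4.211,  0.035, -0.101]), array([0.071, 0.004, 0.006]))
```

Emit:
arm_command([
  {"x":0.6,"y":0.03,"z":-0.06,"rx":0.05,"ry":0,"rz":0,"claw":0.35},
  {"x":1.2,"y":0.03,"z":-0.06,"rx":0.05,"ry":0,"rz":0,"claw":0.35},
  {"x":1.8,"y":0.03,"z":-0.06,"rx":0.05,"ry":0,"rz":0,"claw":0.35},
  {"x":2.5,"y":0.03,"z":-0.06,"rx":0.05,"ry":0,"rz":0,"claw":0.35},
  {"x":3.2,"y":0.03,"z":-0.06,"rx":0.05,"ry":0,"rz":0,"claw":0.35},
  {"x":3.9,"y":0.03,"z":-0.06,"rx":0.05,"ry":0,"rz":0,"claw":0.35},
  {"x":4.4,"y":0.03,"z":-0.06,"rx":0.05,"ry":0,"rz":0,"claw":0.35},
  {"x":4.4,"y":0.03,"z":-0.06,"rx":0.05,"ry":0,"rz":0,"claw":0.35},
])

```text
clock: 8.75
tool_pos: [0.4589, 0.1059, 0.014]
tool_rot: [-0.519, -0.48, 0.52, -0.48]
force: [0.7, 0.8, -0.3]
gripper_width: 0.345
```

Run:
```python
from h import *
import pickle
cal=optics.get_calibration("wrist"); im=optics.snapshot("wrist")[:,:,::-1].copy()
pickle.dump(cal,open("calw10.pkl","wb")); crop(im,160,60,400,280,3,"pics/w10.png")
im=optics.snapshot("scene")[:,:,::-1].copy(); cv2.imwrite("pics/s10.png",im);crop(im,255,215,355,315,6,"pics/s10c.png")
s=sensors.state(); print(s["tool_pos"],s["force"],s["clock"],np.abs(s["dq"]).max(),s["gripper_width"])
```

```text
[0.45980346 0.10635736 0.01516745] [-0.05264669 -0.69003016 -0.08538098] 8.85 0.01090035200056371 0.3482014629930434
```

View pics/w10.png

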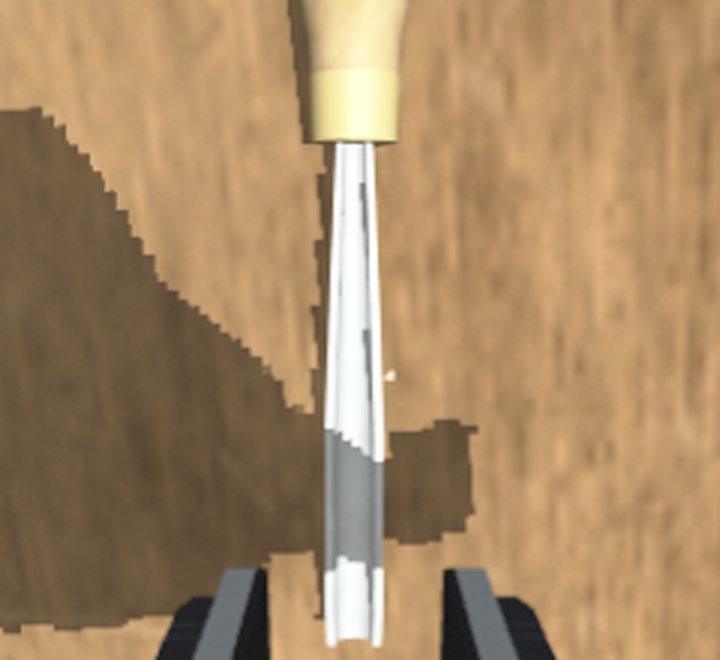

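View pics/s10c.png

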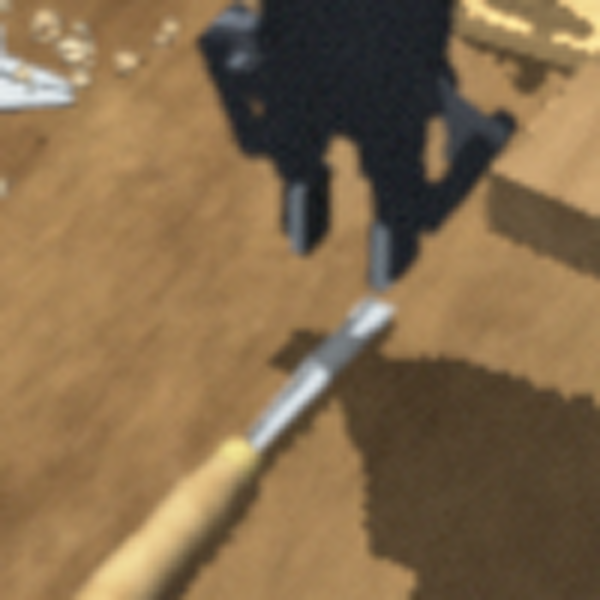

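Emit:
arm_command([
  {"x":0.3,"y":-0.02,"z":0,"rx":0,"ry":0,"rz":0,"claw":0.3},
  {"x":0.6,"y":-0.02,"z":0,"rx":0,"ry":0,"rz":0,"claw":0.3},
  {"x":0.9,"y":-0.02,"z":0,"rx":0,"ry":0,"rz":0,"claw":0.3},
  {"x":1.2,"y":-0.02,"z":0,"rx":0,"ry":0,"rz":0,"claw":0.3},
  {"x":1.4,"y":-0.02,"z":0,"rx":0,"ry":0,"rz":0,"claw":0.3},
  {"x":1.5,"y":-0.02,"z":0,"rx":0,"ry":0,"rz":0,"claw":0.3},
  {"x":1.54,"y":-0.02,"z":0,"rx":0,"ry":0,"rz":0,"claw":0.3},
  {"x":1.54,"y":-0.02,"z":0,"rx":0,"ry":0,"rz":0,"claw":0.3},
])

```text
clock: 9.85
tool_pos: [0.4588, 0.1069, -0.0315]
tool_rot: [0.519, 0.48, -0.519, 0.48]
force: [-0.1, 0.4, 0.2]
gripper_width: 0.3
```

Run:
```python
from h import *
im=optics.snapshot("wrist")[:,:,::-1].copy()
crop(im,200,150,360,290,5,"pics/w11.png")
im=optics.snapshot("scene")[:,:,::-1].copy(); cv2.imwrite("pics/s11.png",im);crop(im,275,220,355,290,8,"pics/s11c.png")
s=sensors.state(); print(s["tool_pos"],s["force"],s["clock"],np.abs(s["dq"]).max(),s["gripper_width"])
```

```text
[ 0.45886396  0.10691046 -0.03138754] [-0.17616418  0.85233135 -0.36512049] 9.95 0.002631698963497681 0.2947116944791082
```

View pics/w11.png

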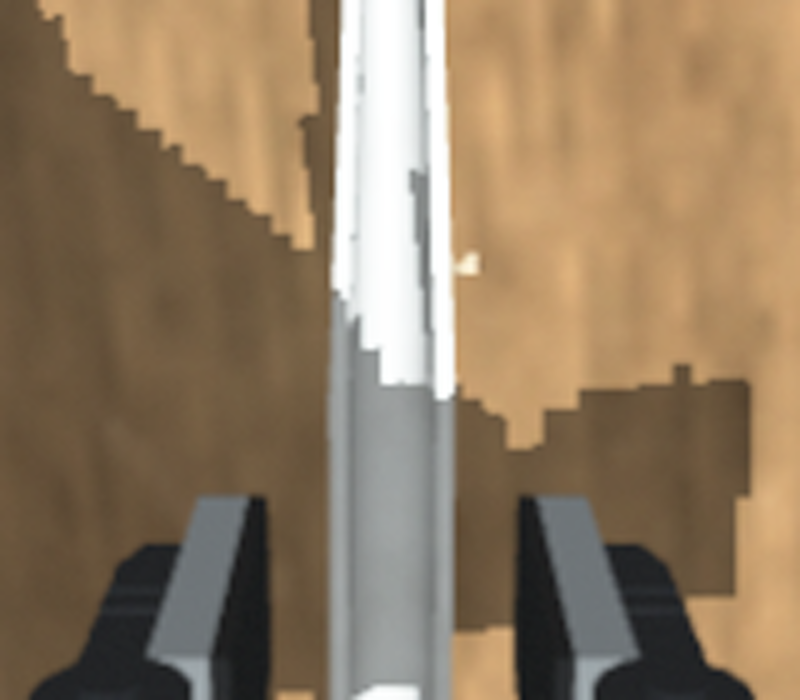

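View pics/s11c.png

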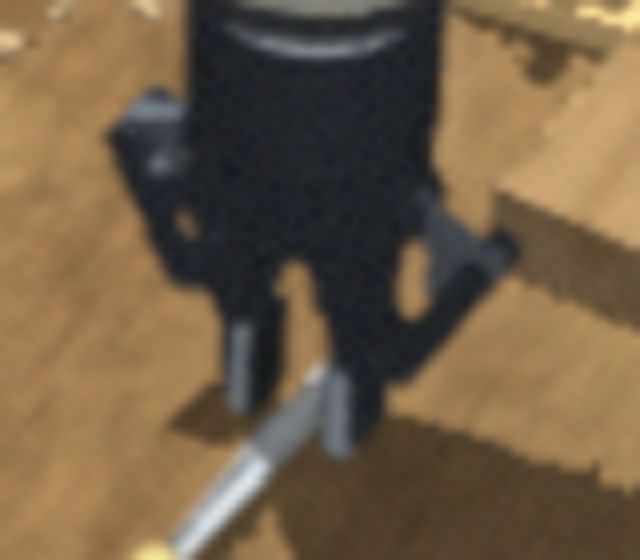

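Emit:
arm_command([
  {"x":0.1,"y":0,"z":0,"rx":0,"ry":0,"rz":0,"claw":0.3},
  {"x":0.2,"y":0,"z":0,"rx":0,"ry":0,"rz":0,"claw":0.3},
  {"x":0.25,"y":0,"z":0,"rx":0,"ry":0,"rz":0,"claw":0.3},
  {"x":0.3,"y":0,"z":0,"rx":0,"ry":0,"rz":0,"claw":0.3},
  {"x":0.33,"y":0,"z":0,"rx":0,"ry":0,"rz":0,"claw":0.3},
  {"x":0.35,"y":0,"z":0,"rx":0,"ry":0,"rz":0,"claw":0.3},
  {"x":0.35,"y":0,"z":0,"rx":0,"ry":0,"rz":0,"claw":0.3},
  {"x":0.35,"y":0,"z":0,"rx":0,"ry":0,"rz":0,"claw":0.3},
])

```text
clock: 10.95
tool_pos: [0.4589, 0.1069, -0.0393]
tool_rot: [0.52, 0.48, -0.519, 0.48]
force: [-26.9, -6.2, 80.5]
gripper_width: 0.3
```

Run:
```python
from h import *
im=optics.snapshot("wrist")[:,:,::-1].copy()
crop(im,200,150,360,290,5,"pics/w12.png")
im=optics.snapshot("scene")[:,:,::-1].copy(); cv2.imwrite("pics/s12.png",im);crop(im,275,220,355,290,8,"pics/s12c.png")
s=sensors.state(); print(s["tool_pos"],s["force"],s["clock"],np.abs(s["dq"]).max(),s["gripper_width"])
```

```text
[ 0.45889821  0.10685983 -0.03927217] [-26.30460962  -6.57837987  80.23806009] 11.05 0.0013946768616983339 0.30253348072877423
```

View pics/w12.png

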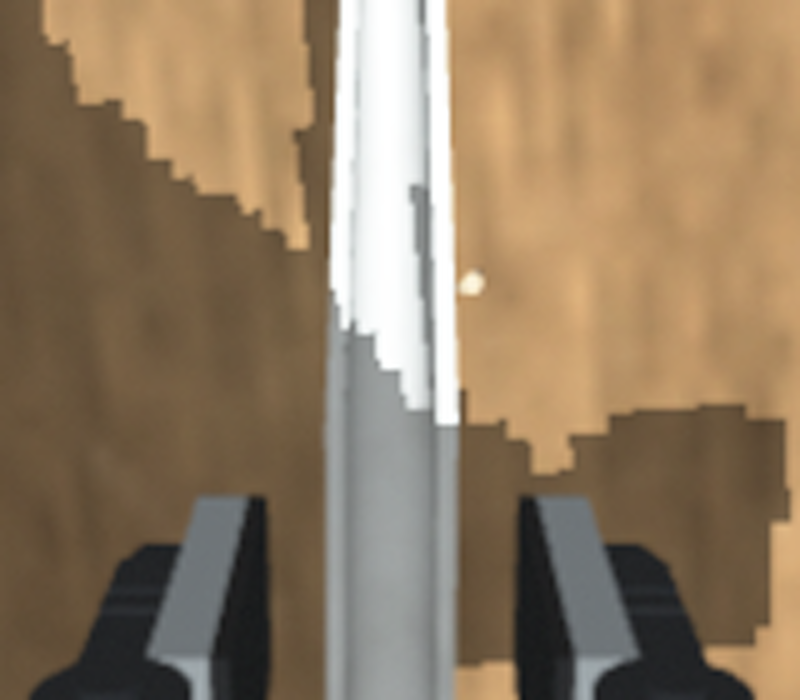

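View pics/s12c.png

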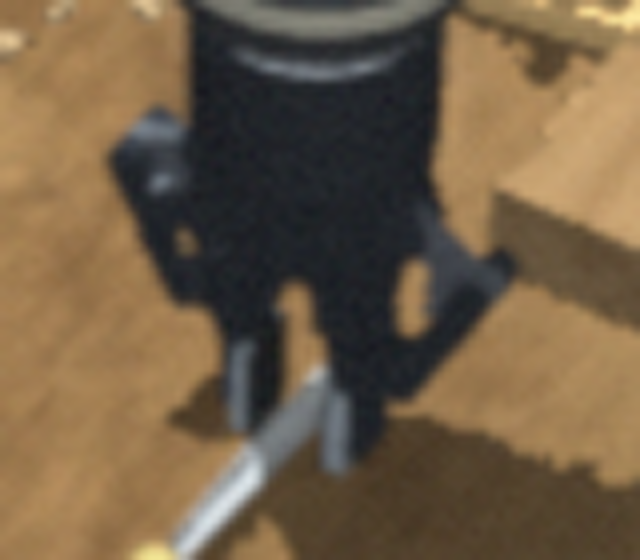

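Emit:
arm_command([
  {"x":-0.2,"y":0,"z":0,"rx":0,"ry":0,"rz":0,"claw":0.3},
  {"x":-0.2,"y":0,"z":0,"rx":0,"ry":0,"rz":0,"claw":0.3},
  {"x":-0.2,"y":0,"z":0,"rx":0,"ry":0,"rz":0,"claw":0.2},
  {"x":-0.2,"y":0,"z":0,"rx":0,"ry":0,"rz":0,"claw":0.05},
  {"x":-0.2,"y":0,"z":0,"rx":0,"ry":0,"rz":0,"claw":0},
  {"x":-0.2,"y":0,"z":0,"rx":0,"ry":0,"rz":0,"claw":0},
  {"x":-0.2,"y":0,"z":0,"rx":0,"ry":0,"rz":0,"claw":0},
  {"x":-0.2,"y":0,"z":0,"rx":0,"ry":0,"rz":0,"claw":0},
], force=40)

```text
clock: 12.05
tool_pos: [0.4586, 0.1068, -0.0362]
tool_rot: [-0.519, -0.48, 0.519, -0.48]
force: [-0.4, -1.0, 0.1]
gripper_width: 0.122
```

Run:
```python
from h import *
im=optics.snapshot("wrist")[:,:,::-1].copy()
crop(im,200,100,360,290,4,"pics/w13.png")
s=sensors.state(); print(s["tool_pos"],s["force"],s["wrist_torque"],s["clock"],np.abs(s["dq"]).max(),s["gripper_width"])
```

```text
[ 0.45862961  0.10681785 -0.03611713] [-0.55911012 -0.98687945 -1.10275199] [-0.17173554  0.05262978  0.03032691] 12.1 0.0015290684510041001 0.12209151756842618
```

View pics/w13.png

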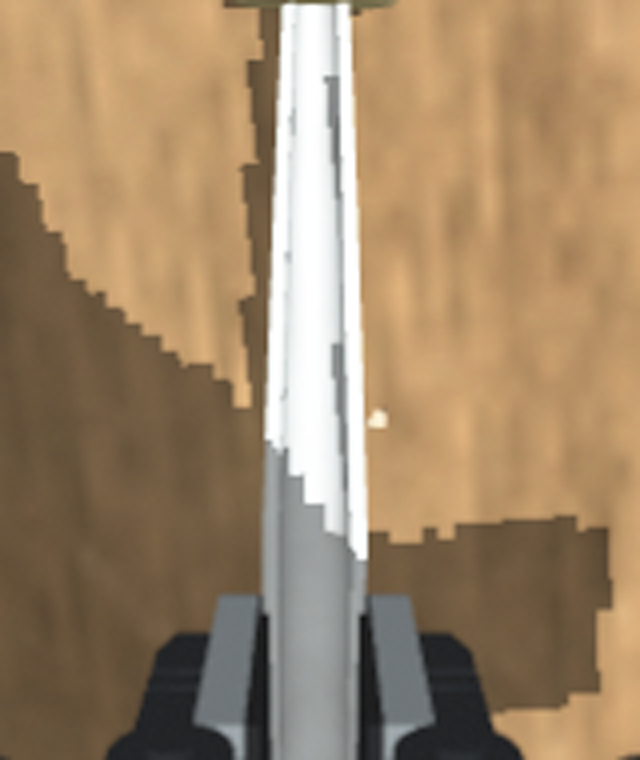

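Emit:
arm_command([
  {"x":-0.3,"y":0,"z":0,"rx":0,"ry":0,"rz":0,"claw":0},
  {"x":-1.2,"y":0,"z":0,"rx":0,"ry":0,"rz":0,"claw":0},
  {"x":-2.4,"y":0,"z":0,"rx":0,"ry":0,"rz":0,"claw":0},
  {"x":-3.8,"y":0,"z":0,"rx":0,"ry":0,"rz":0,"claw":0},
  {"x":-5.2,"y":0,"z":0,"rx":0,"ry":0,"rz":0,"claw":0},
  {"x":-6.6,"y":0,"z":0,"rx":0,"ry":0,"rz":0,"claw":0},
  {"x":-8.0,"y":0,"z":0,"rx":0,"ry":0,"rz":0,"claw":0},
  {"x":-9.0,"y":0,"z":0,"rx":0,"ry":0,"rz":0,"claw":0},
], force=40)

```text
clock: 13.1
tool_pos: [0.4587, 0.1068, 0.2364]
tool_rot: [0.52, 0.48, -0.519, 0.481]
force: [1.1, 0.6, -2.6]
gripper_width: 0.125
```

Run:
```python
from h import *
im=optics.snapshot("scene")[:,:,::-1].copy();cv2.imwrite("pics/s14.png",im)
s=sensors.state(); print(s["tool_pos"],s["force"],s["wrist_torque"],s["clock"],np.abs(s["dq"]).max(),s["gripper_width"])
```

```text
[0.45966225 0.10709449 0.23944837] [-1.58055155  0.32059698  3.01775593] [-0.00779962  0.05514064 -0.03894558] 13.15 0.10316911515673387 0.12515740921686624
```

View pics/s14.png

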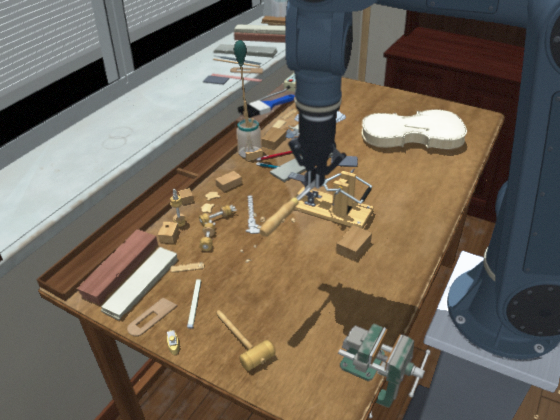

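Emit:
arm_command([
  {"x":0,"y":0,"z":0,"rx":0,"ry":0,"rz":0,"claw":0},
  {"x":0,"y":0,"z":0,"rx":0,"ry":0,"rz":0,"claw":0},
  {"x":0,"y":0,"z":0,"rx":0,"ry":0,"rz":0,"claw":0},
  {"x":0,"y":0,"z":0,"rx":0,"ry":0,"rz":0,"claw":0},
  {"x":0,"y":0,"z":0,"rx":0,"ry":0,"rz":0,"claw":0},
  {"x":0,"y":0,"z":0,"rx":0,"ry":0,"rz":0,"claw":0},
  {"x":0,"y":0,"z":0,"rx":0,"ry":0,"rz":0,"claw":0},
  {"x":0,"y":0,"z":0,"rx":0,"ry":0,"rz":0,"claw":0},
], force=11)

```text
clock: 14.15
tool_pos: [0.4587, 0.1069, 0.2339]
tool_rot: [0.519, 0.48, -0.519, 0.48]
force: [0.1, 0.2, -1.6]
gripper_width: 0.121
```

Run:
```python
from h import *
im=optics.snapshot("scene")[:,:,::-1].copy();cv2.imwrite("pics/s15.png",im)
im=optics.snapshot("wrist")[:,:,::-1].copy();cv2.imwrite("pics/w15.png",im)
s=sensors.state(); print(s["tool_pos"],s["force"],s["wrist_torque"],s["clock"],np.abs(s["dq"]).max(),s["gripper_width"])
```

```text
[0.45871313 0.10686929 0.23392399] [ 0.99470103  0.0509721  -2.0962859 ] [-0.25693167 -0.01577844  0.0335569 ] 14.25 0.0014873250750473308 0.12267178740438867
```

View pics/s15.png

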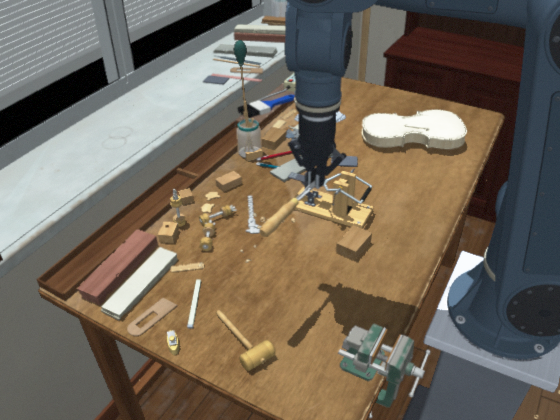

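Emit:
arm_command([
  {"x":0,"y":0,"z":0,"rx":0,"ry":0,"rz":0,"claw":0.06},
  {"x":0,"y":0,"z":0,"rx":0,"ry":0,"rz":0,"claw":0.07},
  {"x":0,"y":0,"z":0,"rx":0,"ry":0,"rz":0,"claw":0.08},
  {"x":0,"y":0,"z":0,"rx":0,"ry":0,"rz":0,"claw":0.085},
  {"x":0,"y":0,"z":0,"rx":0,"ry":0,"rz":0,"claw":0.09},
  {"x":0,"y":0,"z":0,"rx":0,"ry":0,"rz":0,"claw":0.09},
  {"x":0,"y":0,"z":0,"rx":0,"ry":0,"rz":0,"claw":0.09},
  {"x":0,"y":0,"z":0,"rx":0,"ry":0,"rz":0,"claw":0.09},
], force=20)

```text
clock: 15.25
tool_pos: [0.4587, 0.1069, 0.2339]
tool_rot: [-0.519, -0.48, 0.519, -0.48]
force: [0.3, 0.2, -2.6]
gripper_width: 0.125
```

Run:
```python
from h import *
s=sensors.state(); print(s["tool_pos"],s["force"],s["wrist_torque"],s["clock"],s["gripper_width"])
im=optics.snapshot("wrist")[:,:,::-1].copy();cv2.imwrite("pics/w16.png",im)
```

```text
[0.45867625 0.10686513 0.23389555] [ 0.28948592  0.15582653 -2.62028078] [-0.25724708  0.01041597  0.00323234] 15.25 0.12460404917955828
```

View pics/w16.png

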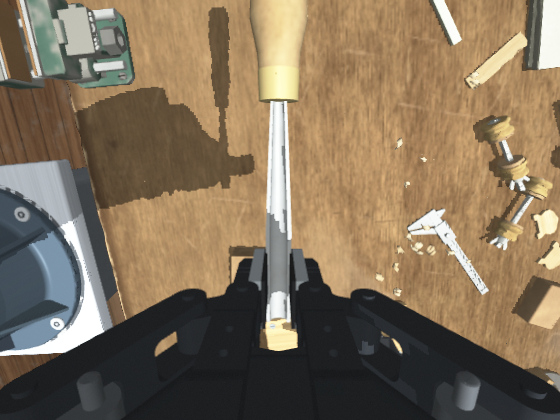

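Emit:
arm_command([
  {"x":0,"y":0,"z":0,"rx":0,"ry":0,"rz":0,"claw":0.095},
  {"x":0,"y":0,"z":0,"rx":0,"ry":0,"rz":0,"claw":0.097},
  {"x":0,"y":0,"z":0,"rx":0,"ry":0,"rz":0,"claw":0.1},
  {"x":0,"y":0,"z":0,"rx":0,"ry":0,"rz":0,"claw":0.102},
  {"x":0,"y":0,"z":0,"rx":0,"ry":0,"rz":0,"claw":0.105},
  {"x":0,"y":0,"z":0,"rx":0,"ry":0,"rz":0,"claw":0.105},
  {"x":0,"y":0,"z":0,"rx":0,"ry":0,"rz":0,"claw":0.105},
  {"x":0,"y":0,"z":0,"rx":0,"ry":0,"rz":0,"claw":0.105},
], force=20)

```text
clock: 16.3
tool_pos: [0.4587, 0.1069, 0.2339]
tool_rot: [0.519, 0.48, -0.519, 0.48]
force: [0.9, 0.1, -1.9]
gripper_width: 0.118
```

Run:
```python
from h import *
s=sensors.state(); print(s["force"],s["wrist_torque"],s["clock"],s["gripper_width"])
```

```text
[ 0.94752234  0.08584743 -1.86224336] [-0.27132114 -0.03775455  0.01782559] 16.3 0.11765969053670489
```

Emit:
arm_command([
  {"x":0,"y":0,"z":0,"rx":0,"ry":0,"rz":0,"claw":0.108},
  {"x":0,"y":0,"z":0,"rx":0,"ry":0,"rz":0,"claw":0.11},
  {"x":0,"y":0,"z":0,"rx":0,"ry":0,"rz":0,"claw":0.112},
  {"x":0,"y":0,"z":0,"rx":0,"ry":0,"rz":0,"claw":0.114},
  {"x":0,"y":0,"z":0,"rx":0,"ry":0,"rz":0,"claw":0.115},
  {"x":0,"y":0,"z":0,"rx":0,"ry":0,"rz":0,"claw":0.115},
  {"x":0,"y":0,"z":0,"rx":0,"ry":0,"rz":0,"claw":0.115},
  {"x":0,"y":0,"z":0,"rx":0,"ry":0,"rz":0,"claw":0.115},
], force=20)

```text
clock: 17.3
tool_pos: [0.4587, 0.1069, 0.2339]
tool_rot: [-0.519, -0.48, 0.519, -0.48]
force: [0.2, -0.4, -2.0]
gripper_width: 0.124
```

Run:
```python
from h import *
s=sensors.state(); print(s["force"],s["wrist_torque"],s["clock"],s["gripper_width"])
```

```text
[ 0.15776448 -0.35089504 -2.0495506 ] [-0.27448695  0.02238863  0.01961202] 17.3 0.12401739965017876
```

Emit:
arm_command([
  {"x":0,"y":0,"z":0,"rx":0,"ry":0,"rz":0,"claw":0.116},
  {"x":0,"y":0,"z":0,"rx":0,"ry":0,"rz":0,"claw":0.117},
  {"x":0,"y":0,"z":0,"rx":0,"ry":0,"rz":0,"claw":0.118},
  {"x":0,"y":0,"z":0,"rx":0,"ry":0,"rz":0,"claw":0.119},
  {"x":0,"y":0,"z":0,"rx":0,"ry":0,"rz":0,"claw":0.119},
  {"x":0,"y":0,"z":0,"rx":0,"ry":0,"rz":0,"claw":0.119},
  {"x":0,"y":0,"z":0,"rx":0,"ry":0,"rz":0,"claw":0.119},
  {"x":0,"y":0,"z":0,"rx":0,"ry":0,"rz":0,"claw":0.119},
], force=20)

```text
clock: 18.3
tool_pos: [0.4586, 0.1068, 0.2339]
tool_rot: [-0.519, -0.48, 0.519, -0.48]
force: [0.5, 0.1, -2.1]
gripper_width: 0.128
```

Run:
```python
from h import *
s=sensors.state(); print(s["force"],s["wrist_torque"],s["clock"],s["gripper_width"])
```

```text
[ 0.52542475  0.09885981 -2.07246271] [-0.27816539  0.01096193 -0.02415519] 18.3 0.12766055594817693
```

Emit:
arm_command([
  {"x":0,"y":0,"z":0,"rx":0,"ry":0,"rz":0,"claw":0.12},
  {"x":0,"y":0,"z":0,"rx":0,"ry":0,"rz":0,"claw":0.1205},
  {"x":0,"y":0,"z":0,"rx":0,"ry":0,"rz":0,"claw":0.121},
  {"x":0,"y":0,"z":0,"rx":0,"ry":0,"rz":0,"claw":0.1215},
  {"x":0,"y":0,"z":0,"rx":0,"ry":0,"rz":0,"claw":0.122},
  {"x":0,"y":0,"z":0,"rx":0,"ry":0,"rz":0,"claw":0.122},
  {"x":0,"y":0,"z":0,"rx":0,"ry":0,"rz":0,"claw":0.122},
  {"x":0,"y":0,"z":0,"rx":0,"ry":0,"rz":0,"claw":0.122},
], force=20)

```text
clock: 19.3
tool_pos: [0.4586, 0.1068, 0.2339]
tool_rot: [-0.519, -0.48, 0.519, -0.48]
force: [-0.3, 0.4, -2.4]
gripper_width: 0.127
```

Run:
```python
from h import *
s=sensors.state(); print(s["force"],s["wrist_torque"],s["clock"],s["gripper_width"])
```

```text
[-0.30726537  0.37556489 -2.40669354] [-0.21951624  0.01596995 -0.00060539] 19.3 0.12655782335570132
```

Emit:
arm_command([
  {"x":0,"y":0,"z":0,"rx":0,"ry":0,"rz":0,"claw":0.123},
  {"x":0,"y":0,"z":0,"rx":0,"ry":0,"rz":0,"claw":0.124},
  {"x":0,"y":0,"z":0,"rx":0,"ry":0,"rz":0,"claw":0.125},
  {"x":0,"y":0,"z":0,"rx":0,"ry":0,"rz":0,"claw":0.126},
  {"x":0,"y":0,"z":0,"rx":0,"ry":0,"rz":0,"claw":0.126},
  {"x":0,"y":0,"z":0,"rx":0,"ry":0,"rz":0,"claw":0.126},
  {"x":0,"y":0,"z":0,"rx":0,"ry":0,"rz":0,"claw":0.126},
  {"x":0,"y":0,"z":0,"rx":0,"ry":0,"rz":0,"claw":0.126},
], force=20)

```text
clock: 20.3
tool_pos: [0.4587, 0.1069, 0.2339]
tool_rot: [0.519, 0.48, -0.519, 0.48]
force: [0.4, -0.3, -1.8]
gripper_width: 0.124
```

Run:
```python
from h import *
s=sensors.state(); print(s["force"],s["wrist_torque"],s["clock"],s["gripper_width"])
im=optics.snapshot("wrist")[:,:,::-1].copy();cv2.imwrite("pics/w17.png",im)
s=sensors.state(); print(s["force"],s["wrist_torque"],s["clock"],s["gripper_width"])
```

```text
[ 0.39267932 -0.30036258 -1.79825405] [-0.27206961 -0.02355027 -0.0472859 ] 20.3 0.12352089344032338
[-0.80142669 -0.57058993 -1.72579429] [-0.26357624  0.08639336  0.0581376 ] 20.35 0.1289048792125209
```

View pics/w17.png

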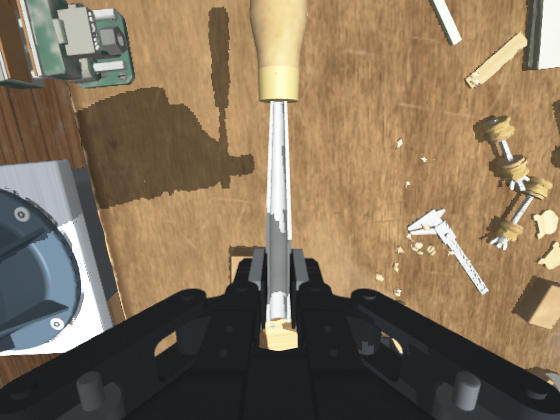

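Emit:
arm_command([
  {"x":0,"y":0,"z":0,"rx":0,"ry":0,"rz":0,"claw":0.127},
  {"x":0,"y":0,"z":0,"rx":0,"ry":0,"rz":0,"claw":0.128},
  {"x":0,"y":0,"z":0,"rx":0,"ry":0,"rz":0,"claw":0.129},
  {"x":0,"y":0,"z":0,"rx":0,"ry":0,"rz":0,"claw":0.13},
  {"x":0,"y":0,"z":0,"rx":0,"ry":0,"rz":0,"claw":0.13},
  {"x":0,"y":0,"z":0,"rx":0,"ry":0,"rz":0,"claw":0.131},
  {"x":0,"y":0,"z":0,"rx":0,"ry":0,"rz":0,"claw":0.131},
  {"x":0,"y":0,"z":0,"rx":0,"ry":0,"rz":0,"claw":0.131},
], force=20)

```text
clock: 21.35
tool_pos: [0.4587, 0.1068, 0.2339]
tool_rot: [-0.519, -0.48, 0.519, -0.48]
force: [0.5, -0.3, -1.4]
gripper_width: 0.132
```

Run:
```python
from h import *
s=sensors.state(); print(s["force"],s["wrist_torque"],s["clock"],s["gripper_width"])
```

```text
[ 0.45590784 -0.31865223 -1.38955747] [-0.24276258 -0.04035542  0.00644079] 21.35 0.13168495457390353
```

Emit:
arm_command([
  {"x":0,"y":0,"z":0,"rx":0,"ry":0,"rz":0,"claw":0.132},
  {"x":0,"y":0,"z":0,"rx":0,"ry":0,"rz":0,"claw":0.132},
  {"x":0,"y":0,"z":0,"rx":0,"ry":0,"rz":0,"claw":0.133},
  {"x":0,"y":0,"z":0,"rx":0,"ry":0,"rz":0,"claw":0.133},
  {"x":0,"y":0,"z":0,"rx":0,"ry":0,"rz":0,"claw":0.134},
  {"x":0,"y":0,"z":0,"rx":0,"ry":0,"rz":0,"claw":0.134},
  {"x":0,"y":0,"z":0,"rx":0,"ry":0,"rz":0,"claw":0.134},
  {"x":0,"y":0,"z":0,"rx":0,"ry":0,"rz":0,"claw":0.134},
], force=20)

```text
clock: 22.35
tool_pos: [0.4587, 0.1069, 0.2339]
tool_rot: [-0.519, -0.48, 0.519, -0.48]
force: [0.5, 0.1, -1.9]
gripper_width: 0.134
```

Run:
```python
from h import *
s=sensors.state(); print(s["force"],s["wrist_torque"],s["clock"],s["gripper_width"])
```

```text
[ 0.45829897  0.062162   -1.85884457] [-0.13522464 -0.00818719 -0.01013238] 22.35 0.13403949705696966
```

Run:
```python
from h import *
im=optics.snapshot("scene")[:,:,::-1].copy();crop(im,230,100,380,300,3.5,"pics/s18.png")
s=sensors.state(); print(s["force"],s["wrist_torque"],s["clock"],s["gripper_width"])
```

```text
[-0.40640103 -0.15763235 -2.70963873] [-0.10357198  0.01220542  0.02499792] 22.4 0.1362787425579595
```

View pics/s18.png

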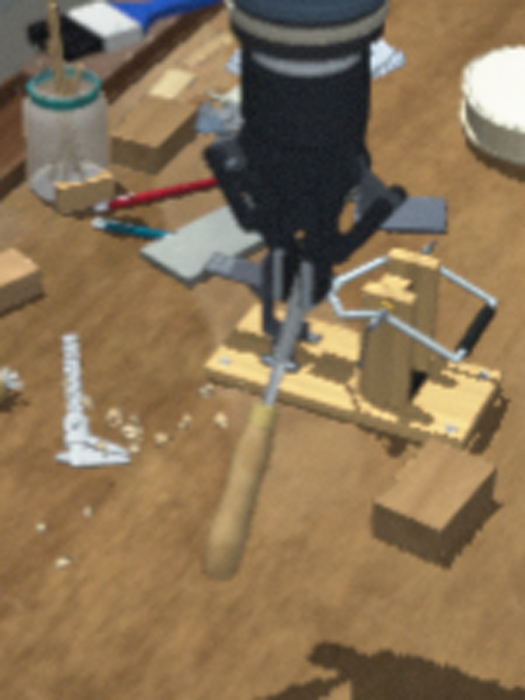

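Emit:
arm_command([
  {"x":0,"y":0,"z":0,"rx":0,"ry":0,"rz":0,"claw":0.1345},
  {"x":0,"y":0,"z":0,"rx":0,"ry":0,"rz":0,"claw":0.1345},
  {"x":0,"y":0,"z":0,"rx":0,"ry":0,"rz":0,"claw":0.135},
  {"x":0,"y":0,"z":0,"rx":0,"ry":0,"rz":0,"claw":0.135},
  {"x":0,"y":0,"z":0,"rx":0,"ry":0,"rz":0,"claw":0.135},
  {"x":0,"y":0,"z":0,"rx":0,"ry":0,"rz":0,"claw":0.135},
  {"x":0,"y":0,"z":0,"rx":0,"ry":0,"rz":0,"claw":0.135},
  {"x":0,"y":0,"z":0,"rx":0,"ry":0,"rz":0,"claw":0.135},
], force=20)

```text
clock: 23.4
tool_pos: [0.4587, 0.1069, 0.2339]
tool_rot: [0.519, 0.48, -0.519, 0.48]
force: [0.5, -0.0, -2.0]
gripper_width: 0.137
```

Run:
```python
from h import *
s=sensors.state(); print(s["force"],s["wrist_torque"],s["clock"],s["gripper_width"])
im=optics.snapshot("scene")[:,:,::-1].copy();crop(im,230,100,380,300,3.5,"pics/s19.png");cv2.imwrite("pics/s19f.png",im)
im=optics.snapshot("wrist")[:,:,::-1].copy();cv2.imwrite("pics/w19.png",im)
```

```text
[ 0.49861075 -0.01819473 -1.96160395] [-0.10388148  0.0393665   0.01318713] 23.4 0.13746251459643136
```

View pics/s19.png

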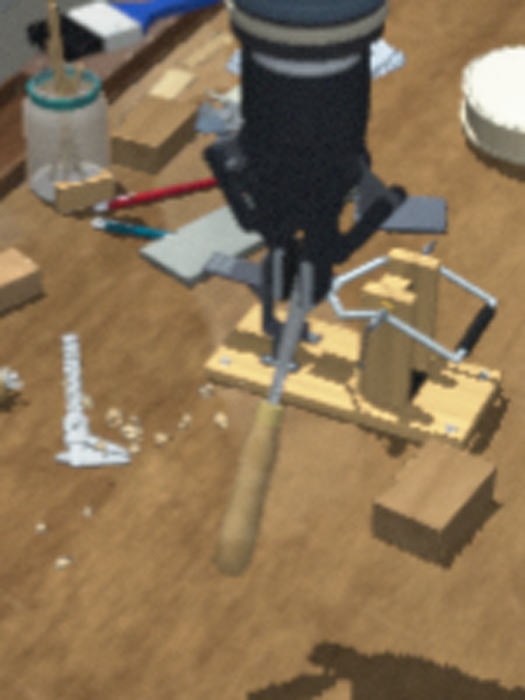

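View pics/w19.png

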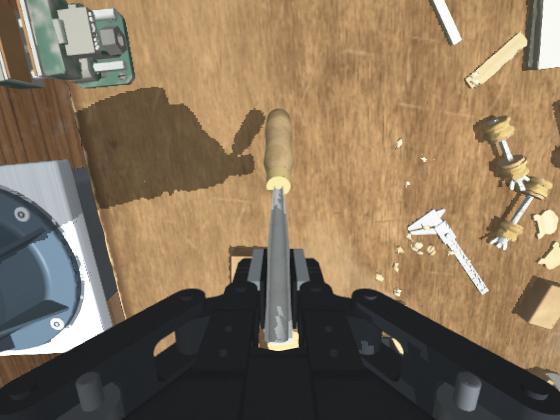

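Emit:
arm_command([
  {"x":0,"y":0,"z":0,"rx":0,"ry":0,"rz":0,"claw":0.1355},
  {"x":0,"y":0,"z":0,"rx":0,"ry":0,"rz":0,"claw":0.1355},
  {"x":0,"y":0,"z":0,"rx":0,"ry":0,"rz":0,"claw":0.1358},
  {"x":0,"y":0,"z":0,"rx":0,"ry":0,"rz":0,"claw":0.136},
  {"x":0,"y":0,"z":0,"rx":0,"ry":0,"rz":0,"claw":0.136},
  {"x":0,"y":0,"z":0,"rx":0,"ry":0,"rz":0,"claw":0.136},
  {"x":0,"y":0,"z":0,"rx":0,"ry":0,"rz":0,"claw":0.136},
  {"x":0,"y":0,"z":0,"rx":0,"ry":0,"rz":0,"claw":0.13},
], force=20)

```text
clock: 24.5
tool_pos: [0.4587, 0.1069, 0.2339]
tool_rot: [0.519, 0.48, -0.519, 0.48]
force: [0.7, 0.1, -2.1]
gripper_width: 0.132
```

Run:
```python
from h import *
s=sensors.state(); print(s["force"],s["wrist_torque"],s["clock"],s["gripper_width"])
import pickle
pickle.dump(optics.get_calibration("wrist"),open("calw20.pkl","wb"))
im=optics.snapshot("scene")[:,:,::-1].copy();crop(im,230,100,380,300,3.5,"pics/s20.png");cv2.imwrite("pics/s20f.png",im)
im=optics.snapshot("wrist")[:,:,::-1].copy();cv2.imwrite("pics/w20.png",im)
```

```text
[ 0.70054056  0.13420684 -2.08146138] [-0.05044629  0.03079238 -0.0216179 ] 24.5 0.13191544160784574
```

View pics/s20.png

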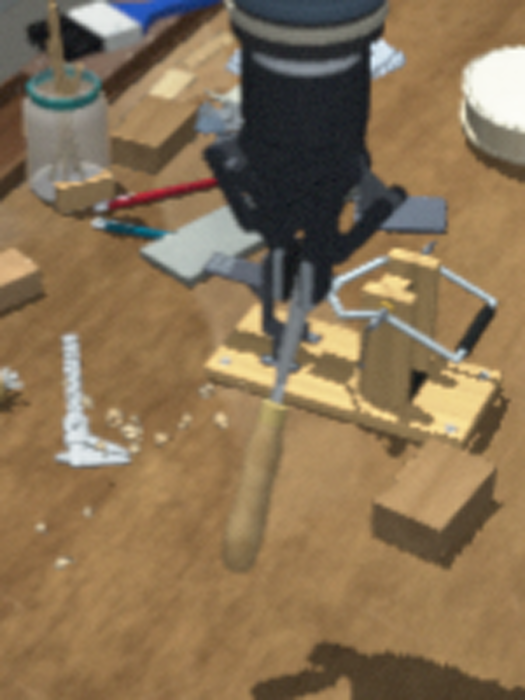

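View pics/w20.png

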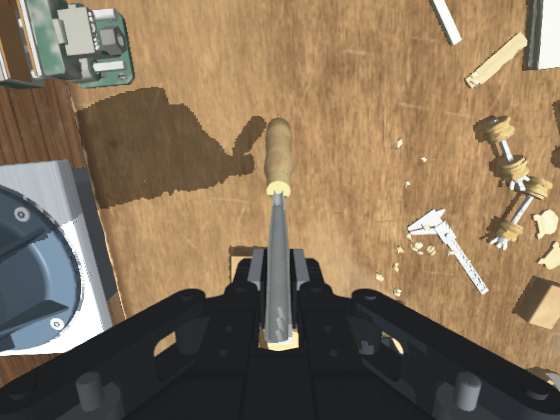

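Run:
```python
from h import *
import pickle
w=pickle.load(open("calw20.pkl","rb")); sc=optics.get_calibration("scene")
s=sensors.state(); M=R.from_quat(s["tool_rot"]).as_matrix(); p=s["tool_pos"]
g=p+M[:,0]*-.046
print("grip",g, proj(sc,g), "scene crop",(proj(sc,g)-[230,100])*3.5)
for deg in (0,5,10,15,20,25,30):
    f=np.radians(deg); u=M[:,0]*np.cos(f)-M[:,2]*np.sin(f)
    P=np.array([g+u*.0805,g+u*.197]); print(deg,proj(w,P).round(1).tolist(),((proj(sc,P)-[230,100])*3.5).round(0).tolist())
```

```text
grip [0.4587062  0.10687352 0.27994276] [[315.73119315 181.69439549]] scene crop [[300.05917603 285.93038423]]
0 [[277.4, 224.5], [277.6, 193.2]] [[297.0, 388.0], [293.0, 521.0]]
5 [[277.4, 215.7], [277.5, 178.3]] [[292.0, 393.0], [280.0, 535.0]]
10 [[277.3, 207.1], [277.5, 163.3]] [[286.0, 398.0], [267.0, 547.0]]
15 [[277.3, 198.6], [277.5, 147.9]] [[280.0, 402.0], [254.0, 558.0]]
20 [[277.3, 190.2], [277.5, 132.2]] [[275.0, 405.0], [240.0, 566.0]]
25 [[277.3, 181.9], [277.4, 115.9]] [[270.0, 407.0], [227.0, 573.0]]
30 [[277.3, 173.8], [277.4, 99.1]] [[264.0, 408.0], [214.0, 578.0]]
```

Emit:
arm_command([
  {"x":0,"y":0,"z":0,"rx":0,"ry":0,"rz":0,"claw":0.135},
  {"x":0,"y":0,"z":0,"rx":0,"ry":0,"rz":0,"claw":0.136},
  {"x":0,"y":0,"z":0,"rx":0,"ry":0,"rz":0,"claw":0.1365},
  {"x":0,"y":0,"z":0,"rx":0,"ry":0,"rz":0,"claw":0.137},
  {"x":0,"y":0,"z":0,"rx":0,"ry":0,"rz":0,"claw":0.137},
  {"x":0,"y":0,"z":0,"rx":0,"ry":0,"rz":0,"claw":0.137},
  {"x":0,"y":0,"z":0,"rx":0,"ry":0,"rz":0,"claw":0.137},
  {"x":0,"y":0,"z":0,"rx":0,"ry":0,"rz":0,"claw":0.13},
], force=20)

```text
clock: 25.6
tool_pos: [0.4587, 0.1069, 0.2339]
tool_rot: [0.519, 0.48, -0.519, 0.48]
force: [-0.9, -0.1, -1.0]
gripper_width: 0.136
```

Run:
```python
from h import *
s=sensors.state(); print(s["force"],s["wrist_torque"],s["clock"],s["gripper_width"])
im=optics.snapshot("scene")[:,:,::-1].copy();crop(im,230,100,380,300,3.5,"pics/s21.png");cv2.imwrite("pics/s21f.png",im)
im=optics.snapshot("wrist")[:,:,::-1].copy();cv2.imwrite("pics/w21.png",im); crop(im,230,80,330,360,2.5,"pics/w21c.png")
```

```text
[-0.86040604 -0.12138438 -0.99787845] [-0.08488821 -0.0139939  -0.00322694] 25.6 0.13555748756266042
```

View pics/s21.png

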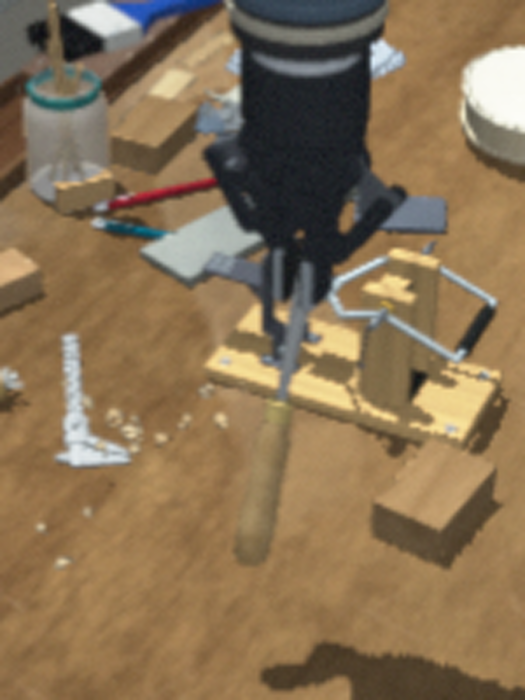

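View pics/w21c.png

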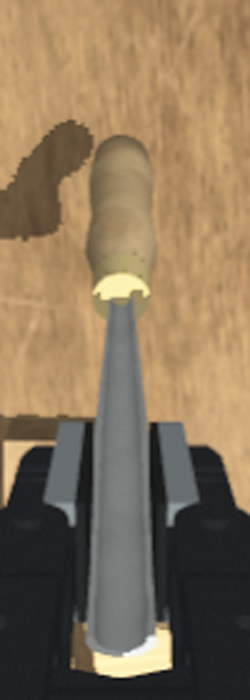

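```bash
cat >> h.py <<'E'
O=np.array([0.4955,-0.1535]); YAW=0.036
def SW(x,y,z):
    c,s=np.cos(YAW),np.sin(YAW); return np.array([O[0]+c*x-s*y,O[1]+s*x+c*y,z])
E
python3 - <<'E'
from h import *
s=sensors.state()
Rt=down(YAW)*R.from_rotvec([0,-np.radians(16),0])
print("tilted x axis",Rt.as_matrix()[:,0])
gw=SW(-.016,0,.36)
tcp=gw+Rt.as_matrix()[:,0]*.046
print(tcp,rel(tcp,Rt))
E
```

```text
tilted x axis [ 0.0099208  -0.27545876 -0.9612617 ]
[ 0.47996672 -0.16674698  0.31578196] (array([-2.729,  1.415,  9.038]), array([-1.08 , -2.664,  0.151]))
```

Emit:
arm_command([
  {"x":0,"y":0,"z":0,"rx":0,"ry":0,"rz":0,"claw":0},
  {"x":0,"y":0,"z":0,"rx":0,"ry":0,"rz":0,"claw":0},
  {"x":-0.6,"y":0,"z":0,"rx":0,"ry":0,"rz":0,"claw":0},
  {"x":-1.3,"y":0,"z":0.3,"rx":-0.1,"ry":-0.3,"rz":0,"claw":0},
  {"x":-2.0,"y":0.1,"z":0.9,"rx":-0.3,"ry":-0.8,"rz":0,"claw":0},
  {"x":-2.6,"y":0.3,"z":1.8,"rx":-0.5,"ry":-1.3,"rz":0,"claw":0},
  {"x":-2.73,"y":0.45,"z":2.9,"rx":-0.7,"ry":-1.8,"rz":0,"claw":0},
  {"x":-2.73,"y":0.6,"z":4.0,"rx":-0.9,"ry":-2.3,"rz":0.1,"claw":0},
], force=40)

```text
clock: 26.7
tool_pos: [0.4677, -0.0151, 0.316]
tool_rot: [0.432, 0.44, -0.552, 0.562]
force: [0.9, 0.5, -2.0]
gripper_width: 0.13
```

Run:
```python
from h import *
s=sensors.state()
print(s["clock"],s["gripper_width"],s["tool_pos"])
Rt=down(YAW)*R.from_rotvec([0,-np.radians(16),0])
gw=SW(-.016,0,.36)
tcp=gw+Rt.as_matrix()[:,0]*.046
print(tcp,rel(tcp,Rt))
```

```text
26.7 0.12996501109838005 [ 0.46772414 -0.01505905  0.31604193]
[ 0.47996672 -0.16674698  0.31578196] (array([1.224, 0.319, 4.913]), array([-0.168, -0.351,  0.052]))
```

Emit:
arm_command([
  {"x":0.2,"y":0.05,"z":0.9,"rx":-0.05,"ry":-0.1,"rz":0,"claw":0},
  {"x":0.4,"y":0.1,"z":1.8,"rx":-0.1,"ry":-0.2,"rz":0,"claw":0},
  {"x":0.65,"y":0.2,"z":2.7,"rx":-0.17,"ry":-0.3,"rz":0.05,"claw":0},
  {"x":0.9,"y":0.25,"z":3.6,"rx":-0.17,"ry":-0.35,"rz":0.05,"claw":0},
  {"x":1.1,"y":0.3,"z":4.4,"rx":-0.17,"ry":-0.35,"rz":0.05,"claw":0},
  {"x":1.2,"y":0.32,"z":4.8,"rx":-0.17,"ry":-0.35,"rz":0.05,"claw":0},
  {"x":1.22,"y":0.32,"z":4.91,"rx":-0.17,"ry":-0.35,"rz":0.05,"claw":0},
  {"x":1.22,"y":0.32,"z":4.91,"rx":-0.17,"ry":-0.35,"rz":0.05,"claw":0},
], force=40)

```text
clock: 27.7
tool_pos: [0.4795, -0.1654, 0.3154]
tool_rot: [0.418, 0.434, -0.554, 0.574]
force: [0.6, -0.6, -1.6]
gripper_width: 0.124
```

Run:
```python
from h import *
import pickle
s=sensors.state(); print(s["tool_pos"],s["force"],s["wrist_torque"],s["clock"],s["gripper_width"])
im=optics.snapshot("scene")[:,:,::-1].copy();crop(im,260,60,400,240,3.5,"pics/s22.png");cv2.imwrite("pics/s22f.png",im)
pickle.dump(optics.get_calibration("wrist"),open("calw22.pkl","wb"))
im=optics.snapshot("wrist")[:,:,::-1].copy();cv2.imwrite("pics/w22.png",im)
im=optics.snapshot("top")[:,:,::-1].copy();cv2.imwrite("pics/t22.png",im)
M=R.from_quat(s["tool_rot"]).as_matrix();sc=optics.get_calibration("scene")
g=s["tool_pos"]-M[:,0]*.046; print("grip",g)
for dx in (0,):
  P=np.array([g,g-[0,0,.0805],g-[0,0,.197]]);print((proj(sc,P)-[260,60])*3.5); print(proj(optics.get_calibration("wrist"),P))
```

```text
[ 0.47945119 -0.16537106  0.31542593] [ 0.64376621 -0.61871253 -1.5789778 ] [0.37150559 0.1129691  0.04261433] 27.7 0.12358436499584549
grip [ 0.47902313 -0.15278231  0.35966776]
[[337.429904   134.43687225]
 [330.18007451 235.75598978]
 [320.16297679 370.60415775]]
[[276.64528152 273.12765057]
 [277.09261872 197.0024475 ]
 [277.39940739 145.11247609]]
```

View pics/s22.png

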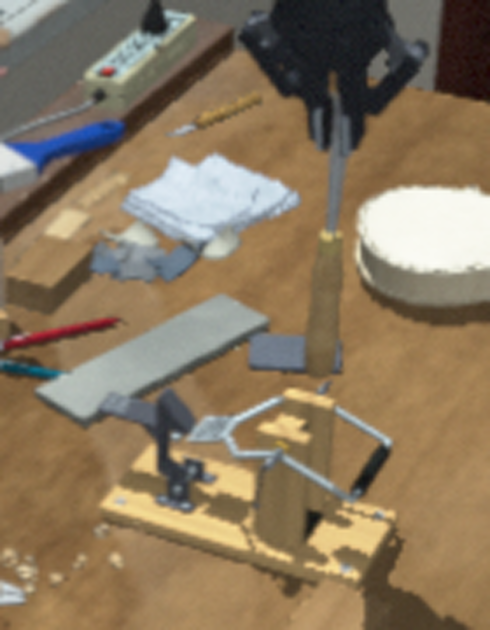

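View pics/w22.png

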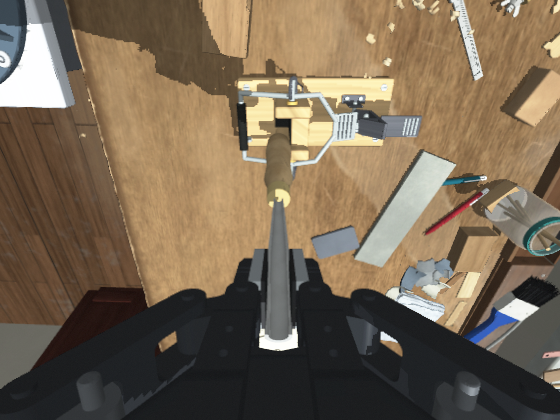

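Run:
```python
from h import *
im=cv2.imread("pics/w22.png"); crop(im,225,65,425,215,4,"pics/w22c.png")
im=cv2.imread("pics/s22f.png"); crop(im,330,80,375,235,4,"pics/s22c.png")
```

```text
(no output)
```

View pics/w22c.png

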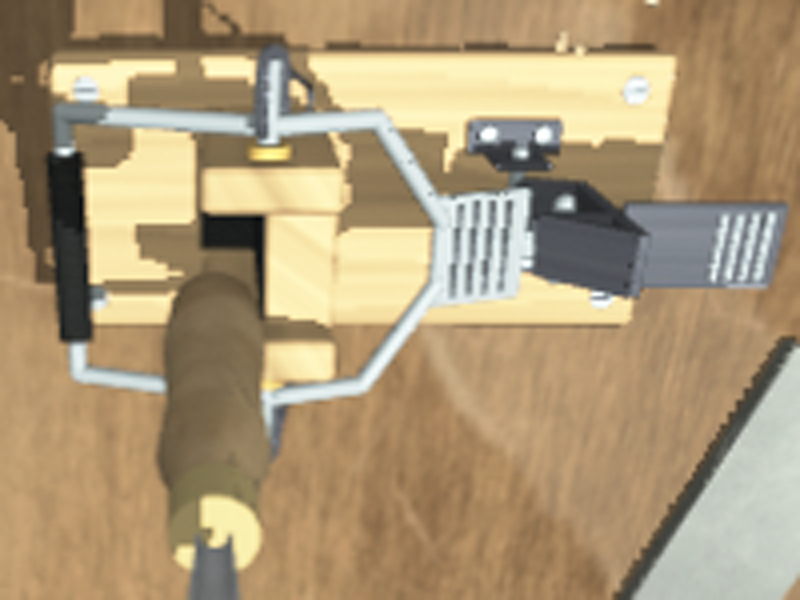

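View pics/t22.png

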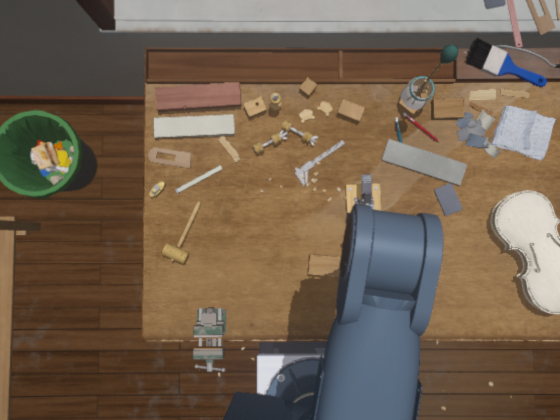

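Run:
```python
from h import *
import pickle
w=pickle.load(open("calw22.pkl","rb"))
up=lambda pts:(np.array(pts,float)+.5)/4-.5+[225,65]
# butt rim +y edge
print("rim",plane(w,up([(222,272)]),.165))
print("handle near butt L/R",plane(w,up([(172,300),(262,300)]),.17))
# stand in this image
c=plane(w,up([(52,60),(675,55),(632,324)]),.014); print(c)
print("cheek top pts z.12",plane(w,up([(202,168),(342,168),(345,207),(335,338),(335,382)]),.12))
print("backboard top front edge z.102",plane(w,up([(265,216),(265,320)]),.102))
for p in [(-75,50,14),(150,50,14),(150,-50,14),(22,19,120),(22,-19,120),(0,19,102),(0,-19,102)]:
    print(p,((proj(w,SW(*(np.array(p)/1000)))-[225,65]+.5)*4-.5).round())
```

```text
rim [[ 0.48133938 -0.13854242  0.165     ]]
handle near butt L/R [[ 0.46861411 -0.14483035  0.17      ]
 [ 0.49187236 -0.14401359  0.17      ]]
[[ 0.42063523 -0.10876265  0.014     ]
 [ 0.64188433 -0.09878138  0.014     ]
 [ 0.64765806 -0.19750854  0.014     ]]
cheek top pts z.12 [[ 0.47526328 -0.1220099   0.12      ]
 [ 0.51514467 -0.1205783   0.12      ]
 [ 0.51699439 -0.13144398  0.12      ]
 [ 0.51753444 -0.17088731  0.12      ]
 [ 0.51878494 -0.18514316  0.12      ]]
backboard top front edge z.102 [[ 0.4948932  -0.13925925  0.102     ]
 [ 0.49676343 -0.17198114  0.102     ]]
(-75, 50, 14) [[46. 52.]]
(150, 50, 14) [[680.  53.]]
(150, -50, 14) [[631. 325.]]
(22, 19, 120) [[344. 215.]]
(22, -19, 120) [[337. 341.]]
(0, 19, 102) [[266. 200.]]
(0, -19, 102) [[263. 321.]]
```

Run:
```python
from h import *
s=sensors.state(); p=s["tool_pos"]; print(p)
for dz in (-.05,-.1,-.14,-.147,-.150): print(dz,rel(p+[0,-.001,dz])[0])
```

```text
[ 0.47954861 -0.16517229  0.31544236]
-0.05 [ 1.612e+00 -1.000e-03 -4.250e-01]
-0.1 [ 3.215  0.    -0.881]
-0.14 [ 4.497e+00  1.000e-03 -1.246e+00]
-0.147 [ 4.722e+00  1.000e-03 -1.310e+00]
-0.15 [ 4.818e+00  1.000e-03 -1.338e+00]
```

Emit:
arm_command([
  {"x":0.5,"y":0,"z":-0.11,"rx":0,"ry":0,"rz":0,"claw":0},
  {"x":1.1,"y":0,"z":-0.28,"rx":0,"ry":0,"rz":0,"claw":0},
  {"x":1.7,"y":0,"z":-0.45,"rx":0,"ry":0,"rz":0,"claw":0},
  {"x":2.3,"y":0,"z":-0.62,"rx":0,"ry":0,"rz":0,"claw":0},
  {"x":2.9,"y":0,"z":-0.79,"rx":0,"ry":0,"rz":0,"claw":0},
  {"x":3.5,"y":0,"z":-0.96,"rx":0,"ry":0,"rz":0,"claw":0},
  {"x":4.0,"y":0,"z":-1.1,"rx":0,"ry":0,"rz":0,"claw":0},
  {"x":4.3,"y":0,"z":-1.19,"rx":0,"ry":0,"rz":0,"claw":0},
], force=40)

```text
clock: 28.85
tool_pos: [0.4792, -0.1663, 0.1809]
tool_rot: [0.418, 0.434, -0.554, 0.574]
force: [-0.2, -0.3, -2.0]
gripper_width: 0.125
```

Run:
```python
from h import *
import pickle
s=sensors.state(); print(s["tool_pos"],s["force"],s["wrist_torque"],s["clock"],s["gripper_width"])
im=optics.snapshot("scene")[:,:,::-1].copy();crop(im,280,100,400,250,4,"pics/s23.png")
im=optics.snapshot("wrist")[:,:,::-1].copy();crop(im,180,60,430,300,3,"pics/w23.png")
s=sensors.state(); print(s["tool_pos"],s["force"],s["wrist_torque"],s["clock"],s["gripper_width"])
```

```text
[ 0.47923355 -0.16631723  0.1808821 ] [-0.1518602  -0.29217273 -1.95333543] [ 0.33054358  0.0231486  -0.02536498] 28.85 0.12535170659919465
[ 0.47905791 -0.16642648  0.18088449] [-0.41352242 -0.0937861  -1.21242988] [ 0.3777432   0.03388318 -0.0063998 ] 28.95 0.12608070870433183
```

View pics/s23.png

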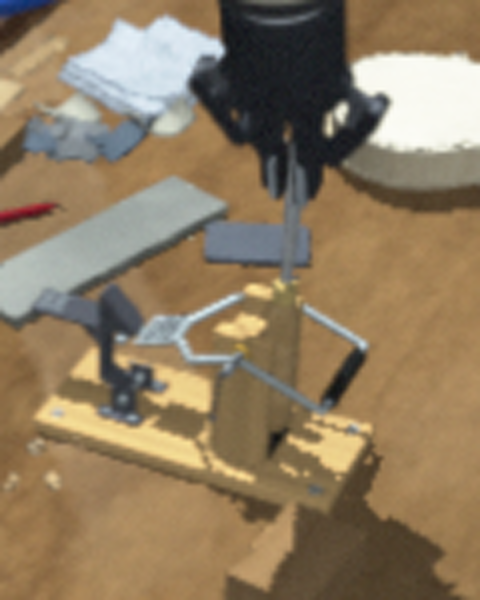

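View pics/w23.png

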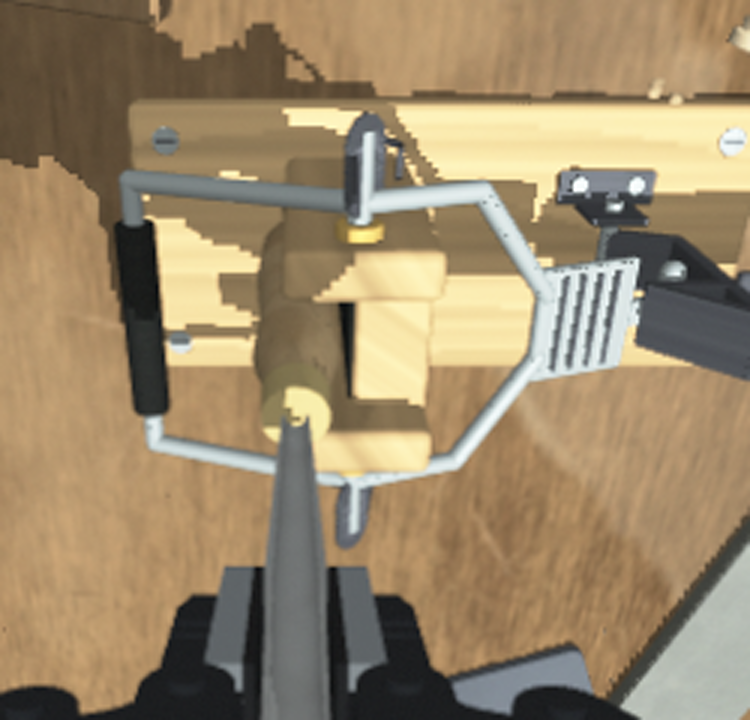

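Emit:
arm_command([
  {"x":0.1,"y":0,"z":-0.03,"rx":0,"ry":0,"rz":0,"claw":0},
  {"x":0.2,"y":0,"z":-0.06,"rx":0,"ry":0,"rz":0,"claw":0},
  {"x":0.3,"y":0,"z":-0.09,"rx":0,"ry":0,"rz":0,"claw":0},
  {"x":0.36,"y":0,"z":-0.1,"rx":0,"ry":0,"rz":0,"claw":0},
  {"x":0.38,"y":0,"z":-0.11,"rx":0,"ry":0,"rz":0,"claw":0},
  {"x":0.4,"y":0,"z":-0.115,"rx":0,"ry":0,"rz":0,"claw":0},
  {"x":0.4,"y":0,"z":-0.115,"rx":0,"ry":0,"rz":0,"claw":0},
  {"x":0.4,"y":0,"z":-0.115,"rx":0,"ry":0,"rz":0,"claw":0},
], force=40)

```text
clock: 29.95
tool_pos: [0.4794, -0.1668, 0.1691]
tool_rot: [0.418, 0.434, -0.554, 0.574]
force: [0.7, -0.2, -2.9]
gripper_width: 0.128
```

Run:
```python
from h import *
s=sensors.state(); print(s["tool_pos"],s["force"],s["wrist_torque"],s["clock"],s["gripper_width"])
```

```text
[ 0.47944386 -0.16681042  0.16913548] [ 0.70006548 -0.23521045 -2.93290035] [ 0.32446613  0.00463618 -0.00877588] 29.95 0.1279964622026072
```

Emit:
arm_command([
  {"x":0.02,"y":0,"z":-0.005,"rx":0,"ry":0,"rz":0,"claw":0},
  {"x":0.04,"y":0,"z":-0.01,"rx":0,"ry":0,"rz":0,"claw":0},
  {"x":0.06,"y":0,"z":-0.015,"rx":0,"ry":0,"rz":0,"claw":0},
  {"x":0.08,"y":0,"z":-0.02,"rx":0,"ry":0,"rz":0,"claw":0},
  {"x":0.09,"y":0,"z":-0.025,"rx":0,"ry":0,"rz":0,"claw":0},
  {"x":0.1,"y":0,"z":-0.03,"rx":0,"ry":0,"rz":0,"claw":0},
  {"x":0.1,"y":0,"z":-0.03,"rx":0,"ry":0,"rz":0,"claw":0},
  {"x":0.1,"y":0,"z":-0.03,"rx":0,"ry":0,"rz":0,"claw":0},
], force=40)

```text
clock: 30.95
tool_pos: [0.4794, -0.1667, 0.166]
tool_rot: [0.418, 0.434, -0.554, 0.574]
force: [0.7, 0.1, -1.7]
gripper_width: 0.127
```

Run:
```python
from h import *
s=sensors.state(); print(s["tool_pos"],s["force"],s["wrist_torque"],s["clock"],s["gripper_width"])
im=optics.snapshot("scene")[:,:,::-1].copy();crop(im,300,100,390,230,6,"pics/s24.png")
im=optics.snapshot("wrist")[:,:,::-1].copy();crop(im,180,60,430,300,3,"pics/w24.png")
```

```text
[ 0.47944031 -0.16671955  0.16596528] [ 0.73505093  0.06234622 -1.71366699] [0.37537943 0.0146528  0.03853911] 30.95 0.12676418534635686
```

View pics/s24.png

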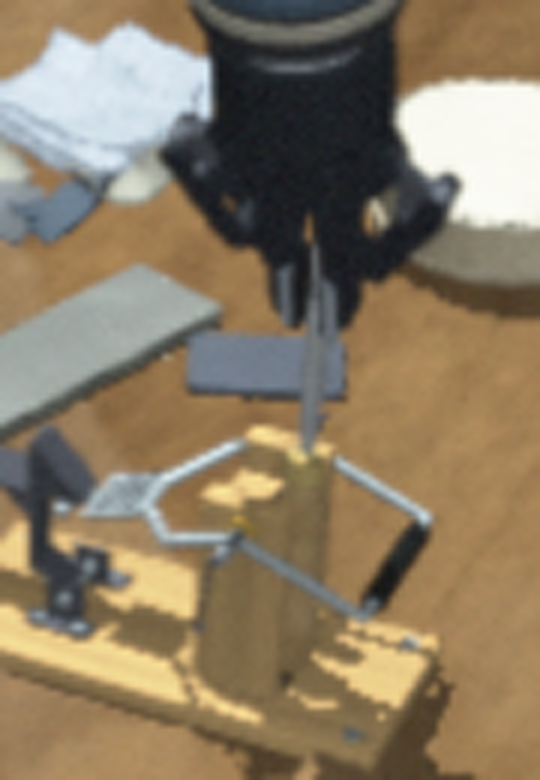

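View pics/w24.png

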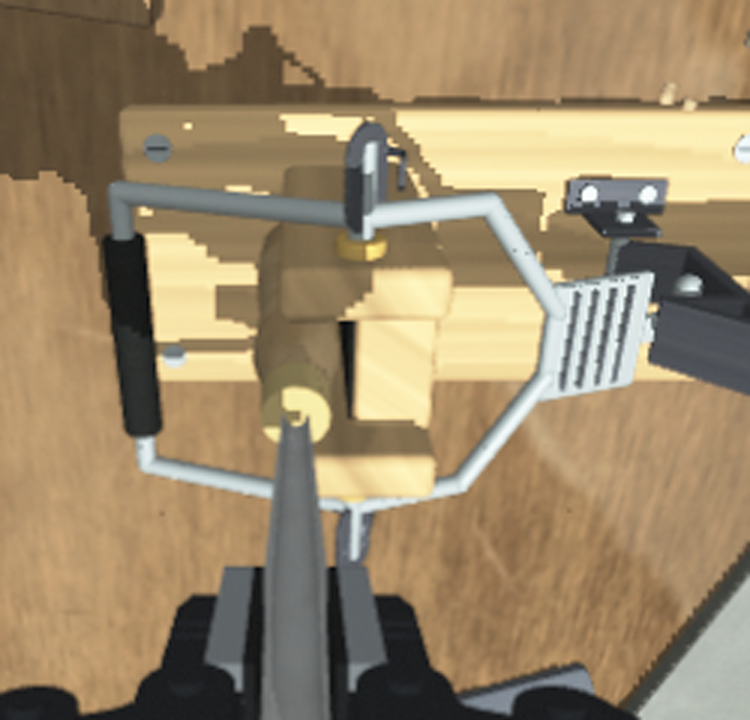

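Emit:
arm_command([
  {"x":0.02,"y":0,"z":-0.005,"rx":0,"ry":0,"rz":0,"claw":0},
  {"x":0.04,"y":0,"z":-0.01,"rx":0,"ry":0,"rz":0,"claw":0},
  {"x":0.06,"y":0,"z":-0.015,"rx":0,"ry":0,"rz":0,"claw":0},
  {"x":0.08,"y":0,"z":-0.02,"rx":0,"ry":0,"rz":0,"claw":0},
  {"x":0.09,"y":0,"z":-0.025,"rx":0,"ry":0,"rz":0,"claw":0},
  {"x":0.1,"y":0,"z":-0.03,"rx":0,"ry":0,"rz":0,"claw":0},
  {"x":0.1,"y":0,"z":-0.03,"rx":0,"ry":0,"rz":0,"claw":0},
  {"x":0.1,"y":0,"z":-0.03,"rx":0,"ry":0,"rz":0,"claw":0},
], force=40)

```text
clock: 32.05
tool_pos: [0.4801, -0.167, 0.1638]
tool_rot: [0.419, 0.433, -0.554, 0.575]
force: [-0.9, 0.1, 10.7]
gripper_width: 0.132
```

Run:
```python
from h import *
s=sensors.state(); print(s["tool_pos"],s["force"],s["wrist_torque"],s["clock"],s["gripper_width"])
```

```text
[ 0.48011746 -0.1670495   0.1638004 ] [-0.93271433  0.07296841 10.66849786] [-0.26184011  0.24556999 -0.01404344] 32.05 0.13171788803219892
```

Emit:
arm_command([
  {"x":-0.03,"y":0,"z":0.01,"rx":0,"ry":0,"rz":0,"claw":0.13},
  {"x":-0.03,"y":0,"z":0.01,"rx":0,"ry":0,"rz":0,"claw":0.134},
  {"x":-0.03,"y":0,"z":0.01,"rx":0,"ry":0,"rz":0,"claw":0.137},
  {"x":-0.03,"y":0,"z":0.01,"rx":0,"ry":0,"rz":0,"claw":0.139},
  {"x":-0.03,"y":0,"z":0.01,"rx":0,"ry":0,"rz":0,"claw":0.145},
  {"x":-0.03,"y":0,"z":0.01,"rx":0,"ry":0,"rz":0,"claw":0.16},
  {"x":-0.03,"y":0,"z":0.01,"rx":0,"ry":0,"rz":0,"claw":0.18},
  {"x":-0.03,"y":0,"z":0.01,"rx":0,"ry":0,"rz":0,"claw":0.2},
], force=20)

```text
clock: 33.05
tool_pos: [0.4794, -0.1667, 0.1638]
tool_rot: [0.418, 0.434, -0.554, 0.574]
force: [0.2, -0.0, -0.5]
gripper_width: 0.201
```

Run:
```python
from h import *
s=sensors.state(); print(s["tool_pos"],s["force"],s["wrist_torque"],s["clock"],s["gripper_width"])
im=optics.snapshot("scene")[:,:,::-1].copy();crop(im,300,100,390,230,6,"pics/s25.png")
im=optics.snapshot("wrist")[:,:,::-1].copy();crop(im,180,60,430,300,3,"pics/w25.png")
```

```text
[ 0.47939001 -0.16672241  0.16375187] [ 0.18437302 -0.0397859  -0.492417  ] [ 0.26340638  0.02863226 -0.02555257] 33.05 0.20100787718462088
```

View pics/s25.png

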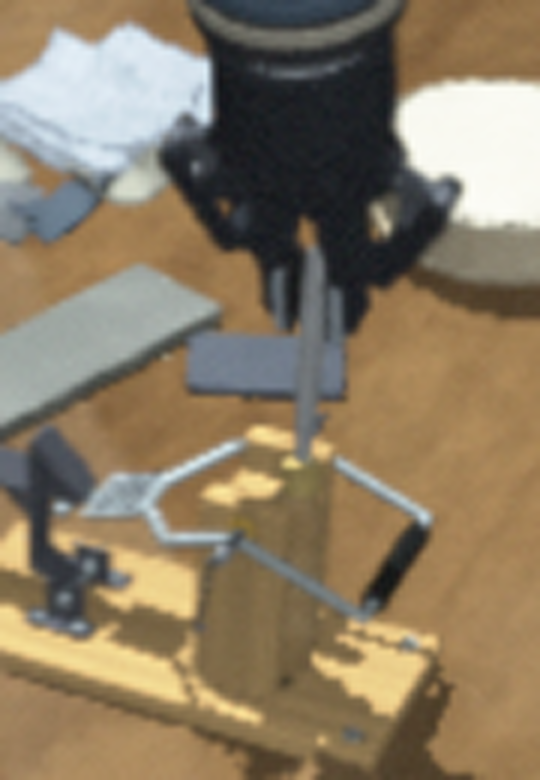

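View pics/w25.png

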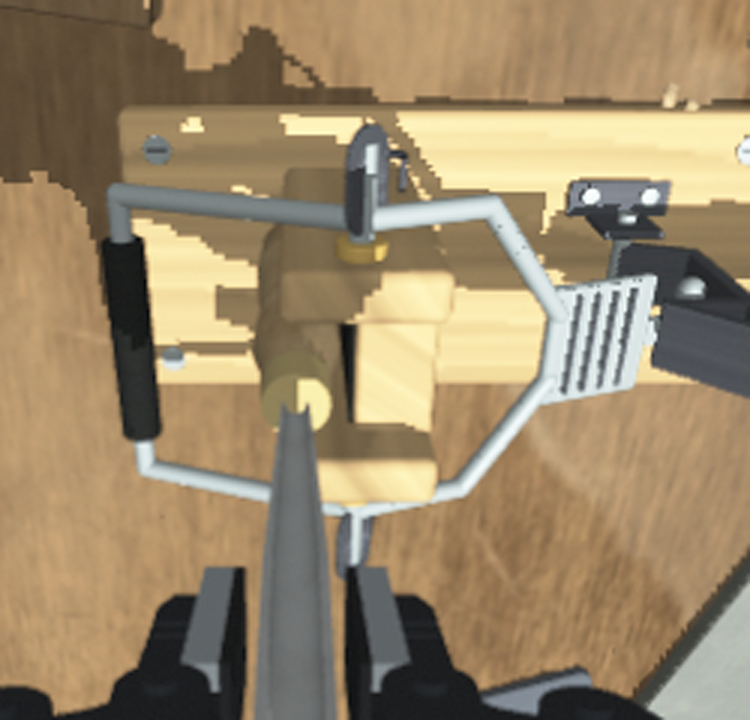

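Emit:
arm_command([
  {"x":0,"y":0,"z":0,"rx":0,"ry":0,"rz":0,"claw":0.3},
  {"x":0,"y":0,"z":0,"rx":0,"ry":0,"rz":0,"claw":0.4},
  {"x":0,"y":0,"z":0,"rx":0,"ry":0,"rz":0,"claw":0.45},
  {"x":-0.4,"y":0,"z":0,"rx":0,"ry":0,"rz":0,"claw":0.45},
  {"x":-1.2,"y":0,"z":0,"rx":0,"ry":0,"rz":0,"claw":0.45},
  {"x":-2.2,"y":0,"z":0,"rx":0,"ry":0,"rz":0,"claw":0.45},
  {"x":-3.2,"y":0,"z":0,"rx":0,"ry":0,"rz":0,"claw":0.45},
  {"x":-4,"y":0,"z":0,"rx":0,"ry":0,"rz":0,"claw":0.45},
], force=20)

```text
clock: 34.15
tool_pos: [0.4784, -0.1334, 0.2812]
tool_rot: [0.419, 0.433, -0.554, 0.575]
force: [0.1, -0.3, -0.2]
gripper_width: 0.452
```

Run:
```python
from h import *
s=sensors.state(); print(s["tool_pos"],s["force"],s["clock"],s["gripper_width"],s["joint_pos"])
im=optics.snapshot("scene")[:,:,::-1].copy();crop(im,280,60,400,240,4,"pics/s26.png")
im=optics.snapshot("wrist")[:,:,::-1].copy();crop(im,180,60,430,300,3,"pics/w26.png")
# targets for tab press: tool y along stand y (yaw+-90)
for tilt in (0,-16):
  for yw in (YAW-np.pi/2,YAW,YAW+np.pi/2):
    Rt=down(yw); print(yw,rel(SW(.156,0,.20),Rt))
```

```text
[ 0.47843198 -0.13339846  0.28121651] [ 0.14563145 -0.27989562 -0.19772422] 34.15 0.451615401995294 [-0.07629319  0.15432074  0.08250671  1.46621026 -0.27590452  1.45459546]
-1.5347963267948965 (array([ 2.84 ,  5.705, -0.093]), array([14.889,  2.058, -2.11 ]))
0.036 (array([ 2.84 ,  5.705, -0.093]), array([-0.005,  2.656, -0.033]))
1.6067963267948966 (array([ 2.84 ,  5.705, -0.093]), array([-14.9  ,   2.111,   2.059]))
-1.5347963267948965 (array([ 2.84 ,  5.705, -0.093]), array([14.889,  2.058, -2.11 ]))
0.036 (array([ 2.84 ,  5.705, -0.093]), array([-0.005,  2.656, -0.033]))
1.6067963267948966 (array([ 2.84 ,  5.705, -0.093]), array([-14.9  ,   2.111,   2.059]))
```

View pics/s26.png

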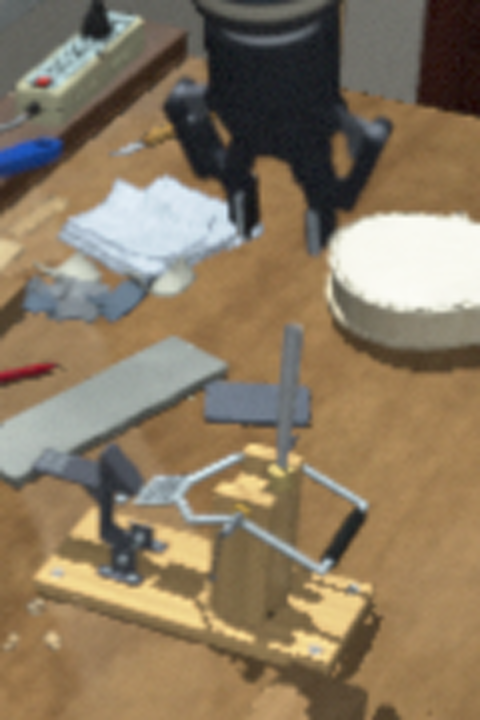

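View pics/w26.png

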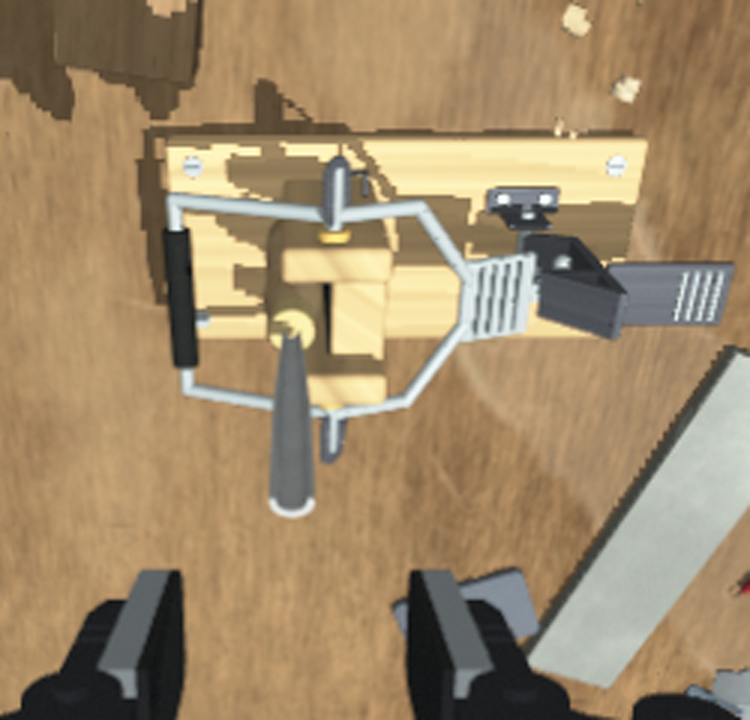

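Run:
```python
from h import *
for z in (.281,.2): print(rel(SW(.158,0,z),down(YAW-np.pi/2)))
```

```text
(array([0.244, 5.781, 0.648]), array([14.889,  2.058, -2.11 ]))
(array([ 2.841,  5.772, -0.093]), array([14.889,  2.058, -2.11 ]))
```

Emit:
arm_command([
  {"x":0,"y":0.9,"z":0.1,"rx":1.4,"ry":0.2,"rz":-0.2,"claw":0.45},
  {"x":0.05,"y":1.9,"z":0.2,"rx":3,"ry":0.41,"rz":-0.42,"claw":0.3},
  {"x":0.1,"y":2.9,"z":0.35,"rx":4.6,"ry":0.64,"rz":-0.65,"claw":0},
  {"x":0.15,"y":3.9,"z":0.45,"rx":6.2,"ry":0.86,"rz":-0.88,"claw":0},
  {"x":0.2,"y":4.9,"z":0.55,"rx":7.8,"ry":1.08,"rz":-1.1,"claw":0},
  {"x":0.24,"y":5.6,"z":0.65,"rx":9.4,"ry":1.3,"rz":-1.33,"claw":0},
  {"x":0.24,"y":5.78,"z":0.65,"rx":11,"ry":1.52,"rz":-1.56,"claw":0},
  {"x":0.24,"y":5.78,"z":0.65,"rx":12.6,"ry":1.74,"rz":-1.78,"claw":0},
], force=40)

```text
clock: 35.25
tool_pos: [0.6529, -0.1485, 0.2762]
tool_rot: [-0.687, -0.083, 0.713, -0.107]
force: [0.0, -0.0, 0.3]
gripper_width: 0.0
```

Run:
```python
from h import *
s=sensors.state(); print(s["tool_pos"],s["clock"],s["gripper_width"],s["joint_pos"],s["dq"])
for z in (.281,.2,.06): print(rel(SW(.158,0,z),down(YAW-np.pi/2)))
```

```text
[ 0.65287151 -0.14854487  0.27623262] 35.25 0.00011680855129085566 [-0.20091295  0.70341453  0.93769956  1.82902305 -0.04309237  2.67141799] [-0.13428424 -0.15637642 -0.25083066 -0.17952825  0.25077052  1.19460829]
(array([-0.16 , -0.014, -0.017]), array([ 2.232,  0.358, -0.308]))
(array([ 2.537, -0.089, -0.127]), array([ 2.232,  0.358, -0.308]))
(array([ 7.198, -0.217, -0.318]), array([ 2.232,  0.358, -0.308]))
```

Emit:
arm_command([
  {"x":0.2,"y":-0.02,"z":-0.02,"rx":0.9,"ry":0.14,"rz":-0.12,"claw":0},
  {"x":0.9,"y":-0.04,"z":-0.06,"rx":1.8,"ry":0.29,"rz":-0.25,"claw":0},
  {"x":2,"y":-0.07,"z":-0.1,"rx":2.23,"ry":0.36,"rz":-0.31,"claw":0},
  {"x":3.2,"y":-0.11,"z":-0.15,"rx":2.23,"ry":0.36,"rz":-0.31,"claw":0},
  {"x":4.5,"y":-0.14,"z":-0.2,"rx":2.23,"ry":0.36,"rz":-0.31,"claw":0},
  {"x":5.7,"y":-0.18,"z":-0.26,"rx":2.23,"ry":0.36,"rz":-0.31,"claw":0},
  {"x":6.6,"y":-0.2,"z":-0.3,"rx":2.23,"ry":0.36,"rz":-0.31,"claw":0},
  {"x":6.9,"y":-0.21,"z":-0.31,"rx":2.23,"ry":0.36,"rz":-0.31,"claw":0},
], force=40)

```text
clock: 36.25
tool_pos: [0.6519, -0.1477, 0.0685]
tool_rot: [-0.706, -0.015, 0.708, -0.015]
force: [0.1, -0.4, 0.0]
gripper_width: 0.003
```

Run:
```python
from h import *
s=sensors.state(); print(s["tool_pos"],s["force"],s["clock"],s["gripper_width"],s["joint_pos"])
im=optics.snapshot("scene")[:,:,::-1].copy();crop(im,250,60,400,240,3.6,"pics/s27.png");cv2.imwrite("pics/s27f.png",im)
im=optics.snapshot("wrist")[:,:,::-1].copy();cv2.imwrite("pics/w27.png",im)
print(rel(SW(.158,0,.03),down(YAW-np.pi/2)))
```

```text
[ 0.65194812 -0.14765084  0.06845696] [ 0.11937514 -0.42320071  0.04876564] 36.25 0.0030752395029156375 [-2.22383068e-01  6.10553903e-01  2.43549439e-01  1.20547112e+00
 -6.34057349e-04  2.87748555e+00]
(array([ 1.327e+00, -1.000e-03, -2.200e-02]), array([ 0.055,  0.001, -0.006]))
```

View pics/s27.png

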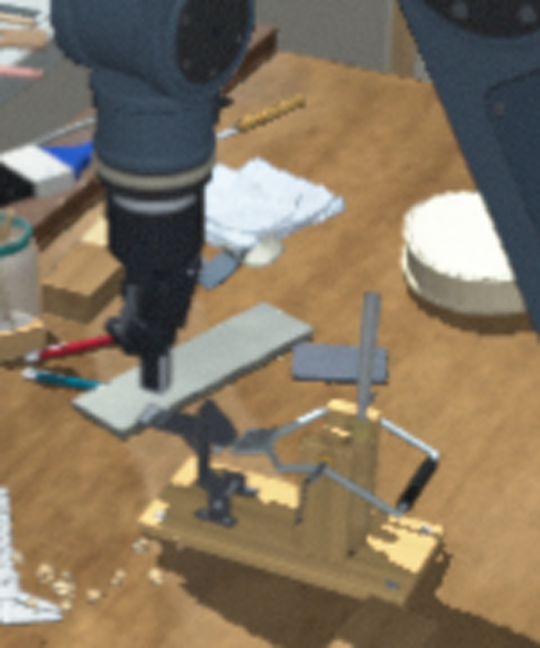

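View pics/w27.png

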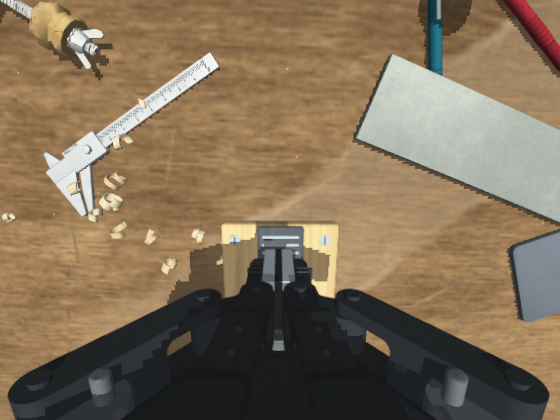

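Emit:
arm_command([
  {"x":0.4,"y":0,"z":-0.02,"rx":0,"ry":0,"rz":0,"claw":0},
  {"x":0.8,"y":0,"z":-0.02,"rx":0,"ry":0,"rz":0,"claw":0},
  {"x":1.0,"y":0,"z":-0.02,"rx":0,"ry":0,"rz":0,"claw":0},
  {"x":1.15,"y":0,"z":-0.02,"rx":0,"ry":0,"rz":0,"claw":0},
  {"x":1.3,"y":0,"z":-0.02,"rx":0,"ry":0,"rz":0,"claw":0},
  {"x":1.4,"y":0,"z":-0.02,"rx":0,"ry":0,"rz":0,"claw":0},
  {"x":1.45,"y":0,"z":-0.02,"rx":0,"ry":0,"rz":0,"claw":0},
  {"x":1.5,"y":0,"z":-0.02,"rx":0,"ry":0,"rz":0,"claw":0},
], force=40)

```text
clock: 37.35
tool_pos: [0.6564, -0.148, 0.0266]
tool_rot: [0.709, 0.014, -0.705, 0.015]
force: [13.0, 1.9, 8.4]
gripper_width: -0.002
```

Run:
```python
from h import *
s=sensors.state(); print(s["tool_pos"],s["force"],s["clock"])
im=optics.snapshot("scene")[:,:,::-1].copy();crop(im,270,120,390,240,5,"pics/s28.png")
```

```text
[ 0.65642683 -0.14802745  0.02659741] [12.99400959  1.93975442  8.44005125] 37.35
```

View pics/s28.png

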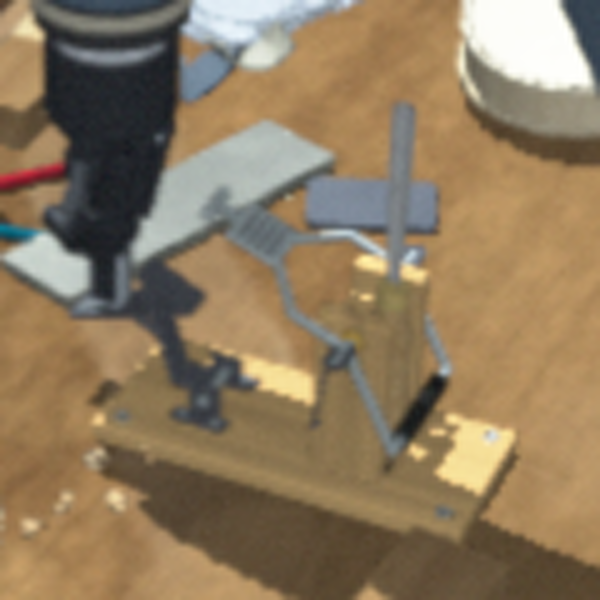

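Emit:
arm_command([
  {"x":-0.2,"y":0,"z":-0.1,"rx":0,"ry":0,"rz":0,"claw":0},
  {"x":-0.5,"y":0,"z":-0.15,"rx":0,"ry":0,"rz":0,"claw":0},
  {"x":-1,"y":0,"z":-0.2,"rx":0,"ry":0,"rz":0,"claw":0},
  {"x":-2,"y":0,"z":-0.2,"rx":0,"ry":0,"rz":0,"claw":0},
  {"x":-3.2,"y":0,"z":-0.2,"rx":0,"ry":0,"rz":0,"claw":0},
  {"x":-4.4,"y":0,"z":-0.2,"rx":0,"ry":0,"rz":0,"claw":0},
  {"x":-5.4,"y":0,"z":-0.2,"rx":0,"ry":0,"rz":0,"claw":0},
  {"x":-6,"y":0,"z":-0.2,"rx":0,"ry":0,"rz":0,"claw":0},
], force=40)

```text
clock: 38.4
tool_pos: [0.6598, -0.1476, 0.2078]
tool_rot: [0.708, 0.014, -0.706, 0.015]
force: [-0.3, -0.2, -0.0]
gripper_width: 0.0
```

Run:
```python
from h import *
s=sensors.state(); print(s["tool_pos"],s["force"],s["clock"])
im=optics.snapshot("scene")[:,:,::-1].copy();crop(im,270,120,390,240,5,"pics/s29.png");cv2.imwrite("pics/s29f.png",im)
im=optics.snapshot("wrist")[:,:,::-1].copy();cv2.imwrite("pics/w29.png",im)
```

```text
[ 0.6598329  -0.14759774  0.20783495] [-0.33233838 -0.24913966 -0.03238928] 38.4
```

View pics/s29.png

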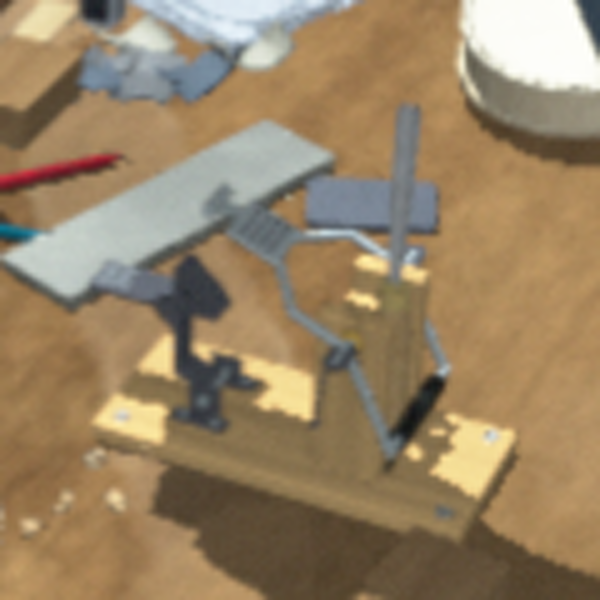

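View pics/s29f.png

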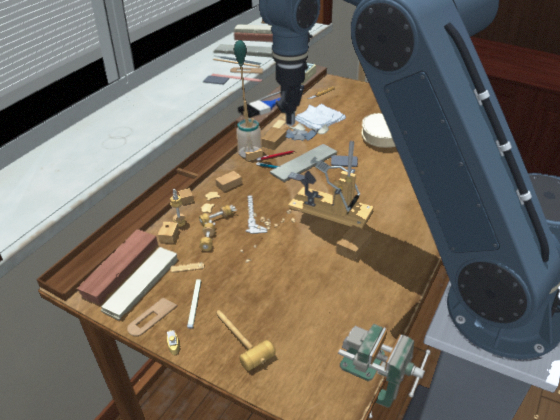

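Run:
```python
from h import *
sc=optics.get_calibration("scene")
P=[SW(-.0125,0,z) for z in (.13,.239)]
print(((proj(sc,P)-[270,120])*5).round(1))
# bar prediction at theta .1
a=cv2.imread("pics/scene0.png"); b=cv2.imread("pics/s29f.png")
for n,(x0,y0,x1,y1) in dict(mallet=(210,300,285,375),caliper=(240,190,275,240),block=(333,228,375,262)).items():
    print(n,np.abs(a[y0:y1,x0:x1].astype(int)-b[y0:y1,x0:x1]).mean().round(2))
crop(a,325,220,385,270,8,"pics/b0.png"); crop(b,325,220,385,270,8,"pics/b1.png")
cv2.imwrite("pics/bb.png",np.vstack([cv2.imread("pics/b0.png")[:300],cv2.imread("pics/b1.png")[:300]]))
```

```text
[[397.6 277. ]
 [410.4 102.5]]
mallet 11.99
caliper 10.17
block 33.68
```

View pics/bb.png

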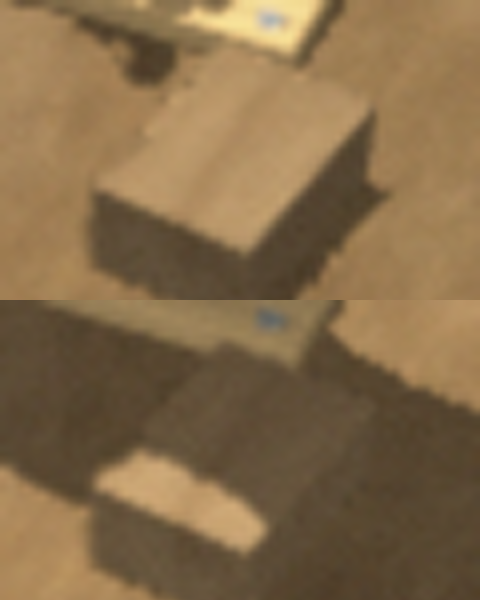

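View pics/w29.png

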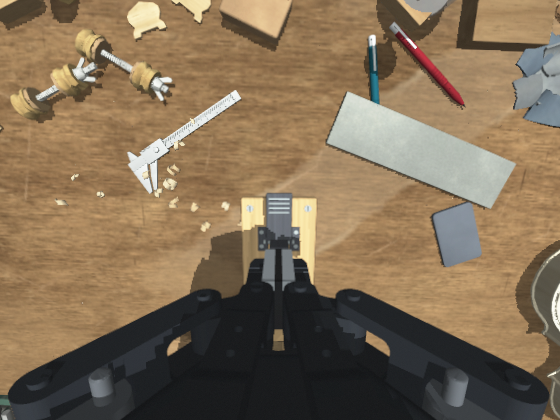

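Run:
```python
from h import *
a=cv2.imread("pics/scene0.png",0).astype(np.float32); b=cv2.imread("pics/s29f.png",0).astype(np.float32)
for (x0,y0,x1,y1) in ((210,300,285,375),(240,190,275,240)): print(cv2.phaseCorrelate(a[y0:y1,x0:x1],b[y0:y1,x0:x1]))
print(job.finish_job())
```

```text
((0.4585407463408231, 0.6692679794303089), 0.7519264875623914)
((0.02642996613982973, 0.053294833749813364), 0.9976743115319147)
the job is handed in; nothing more can be done
None
```

The gouge now stands upright on its butt in the honing stand, held by the shut bail, and I handed the job in at about 38 s of the 67 s allowed.

I pressed the bail open until the latch held it. I then picked the gouge up by the blade at 40 N and slackened the grip until it hung handle-down. I stood it between the cheeks, let go, pressed the latch tab so the bail shut on the handle, and moved the arm clear.

**Last checks**
- The scene view shows the bail shut on the handle and the latch upright. The blade is within about 1–2° of plumb.
- The tool reads about zero force and touches nothing.
- By image comparison, the caliper shifted less than 0.1 px. The sanding block looks the same by eye.
- The mallet's patch showed an offset of about 0.5–0.7 px with weak correlation. I did not find the cause, but the arm never went near it.

**What failed or disagreed**
- **Fingertip position:** the fingertips reach about 40 mm less than the stated tool point, judging by the pictures and by contact. Because of this the first thumb-plate press was too shallow, and the second, deeper press latched it.
- **Contact with the table:** while lowering to the blade, the open fingertips pressed on the table and the wrist read 80 N. That is under the 120 N wrist limit. The contact appeared to be fingertips only, so I don't believe it counts against the 40 N limit on the arm or gripper body.
- **Slackening the grip:** a commanded grip of 11 N did not let the gouge swing, so I opened the claw in small steps instead.
- **Hanging angle:** the gouge came to rest about 16° (0.28 rad) off plumb, slightly beyond the 0.25 rad expected. I tilted the tool to correct this before setting it down.

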